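Right the fallen bottle, slide the print plate out to the gauge and hold it

TASK

One square bottle has fallen over in front of the print plate: stand it upright again in the empty place midway between the two bottles in the lane, down between the rails, let it go, and do not disturb its neighbours or knock over the torch. Then take the print plate by its upright fin and slide it straight out over the open end of the bench, flat and never lifted off, until its leading edge is level with the tip of the gauge's pointer. Out there it overbalances if let go, so the program finishes while still holding it by the fingers, flat on the bench and at rest at the pointer.

Things in the scene. Friction and masses are not known exactly. Their poses are not given: they have to be found in the camera images.
- fallen: Fallen square bottle, white with a black cap, 150 g, lying on the desk off the bench's open end: body 46 x 46 mm, 70 mm high, then a cap 26 mm across up to 92 mm. Origin: centre of its foot; own z runs from foot to cap (at the start level, 23 mm above the desk, cap roughly away from the robot); x and y are normal to its flat sides.
- bottle_a: Neighbour bottle standing in the lane, same shape and size; origin: centre of its foot, z up.
- bottle_b: The other neighbour bottle, same shape, standing in the lane about 184 mm from the first (centre to centre).
- lane_gap (a point): Centre of the empty place, on the lane's floor (4 mm above the desk), midway between the neighbours. Its y axis runs along the lane, x across it (away from the robot). The plywood lane is 340 mm long, its two rails 62 mm apart inside and 12 mm higher than its floor.
- bench: Low fixed bench with aluminium legs and a dark top 300 mm long, 160 mm wide; the top is 40 mm above the desk. Origin: on the desk under the middle of its open outer end; its x axis points outward, y away from the robot; the gauge stands beside its -y side. The bench covers x from -300 mm to 0.
- bench_edge (a point): Middle of the bench's open end, on its top surface; axes as the bench's.
- plate: Aluminium plate 240 (x) x 120 (y) x 6 mm lying loose on the bench, about 0.55 kg in all, a small white printed boat stuck on its front half (up to 54 mm above the underside). Origin: centre of its underside; x points outward, to its leading edge. It balances at its middle: it tips once its origin passes the bench's end unless held.
- plate_edge (a point): Middle of the plate's leading (outer) edge, 120 mm ahead of the plate's origin and 3 mm above its underside.
- plate_fin (a point): Middle of the upright grip fin fixed on the plate's rear part: 40 mm long along the plate's x, 12 mm thick along its y, standing from 6 to 41 mm above the plate's underside. This point is 85 mm behind the plate's origin and 24 mm above the underside.
- gauge: Fixed steel gauge beside the open end: a 50 mm square foot, a post 65 mm high, and a pointer reaching towards the plate's path. Origin: on the desk under the pointer's tip; x and y as the bench's (post and foot lie on the -y side, nearer the robot, centred 40 to 45 mm from the tip).
- gauge_tip (a point): Tip of the gauge's pointer (pointer 3 mm wide at the tip, 56 mm above the desk), about 25 mm beside the plate's path. Its x axis is the bench's outward direction: the leading edge is to reach the tip's x, which is 145 to 175 mm beyond the bench's end.
- torch: Loose blue torch standing upright, 52 mm across at the top, 155 mm high, to be left standing; origin: centre of its foot.
Things that resemble listed ones, but are neither listed nor needed, are in the scene too. What is shaped like the bottle_a but blue, orange or purple is not meant.

How it is judged:
By the outcome, as a careful person would: the job done as asked, in the order asked, and still so for the second after the job is handed in, while the arm keeps its last pose, push and grip.
It also fails if it takes over 58 s, if anything falls off the work surface, if the arm or the gripper's body presses on something with over 40 N, if the wrist force passes 120 N, or if a joint passes its speed limit or range.

ROBOT

A 6-joint arm with a two-finger parallel gripper is mounted at the origin on the work surface. World frame = base frame: x ahead of the robot, y to its left, z up, the work surface at z = 0. Lengths are in mm, angles in rad, forces in N, time in s.
With the tool pointing down it reaches from about 350 to 800 mm from the base axis. Payload 7.3 kg.
Tool frame: the origin (TCP) lies at the centre of the arm's flange, where the gripper is bolted on; the fingertips stand finger_overhang ahead of it and the grasp point (between the pads) lies 155 mm ahead of it (finger_overhang is the distance from the TCP to the fingertips, in mm); z points along the fingers, y is the line along which they close (so a half turn about z gives the same grasp; the last joint's range is limited). The gripper opens to 85 mm and grips with 20 to 120 N. Pads are 22 mm wide; open, the fingers measure 114 mm over their backs; the gripper's body (76 mm by 85 mm) begins 54 mm behind the grasp point. The pads swing forward as they close: fully open they stand 13 mm farther back than shut.
Start: joints at [1.104, 0.342, 1.524, -0, 1.275, -0.146], TCP at [165.524, 498.226, 404.722] pointing down, gripper open.
Joint ranges: [-2.53, 2.53], [-0.77, 2.02], [0.04, 2.7], [-1, 4.14], [0.28, 2.66], [-3.11, 3.11]. Speed limits (rad/s): [2.57, 2.57, 3.14, 3.14, 3.14, 3.14].

INTERFACE

Orientations are given as [roll, pitch, yaw] about the fixed x, y, z axes, in that order (R = Rz(yaw) Ry(pitch) Rx(roll)).
In Python, from bench import get_obs, capture, sign_off, find_in, landmark_of, finger_overhang gives the robot as it stands. The module is installed in compiled form; this text tells all that it offers.
- The arm moves only by the tool step_arm, never from a script. Its arguments are lists of equal length, an entry for each row: "twist": the turn, a rotation vector about the tool's x, y, z in rad, a list of three; "translation": the shift along the tool's x, y, z in m, a list of three; "grip": the closure, from -1 (fully open) to 1 (shut). A call has 1 to 20 rows; each row shifts and turns the commanded pose from where the row before left it, along the tool's axes as they then stand; what a row does not reach is not made up. A row lasts 1/8 s, in which the tool goes at most 62.5 mm and 10.7 degrees, less where a joint would pass 70% of its speed; a pose out of reach is approached as far as the arm can. A call is refused whole if a number of a shift passes 0.0625 or a number of a turn 0.188, either way. A call with a gripper value outside its range is refused whole. The fingers move at their own pace and stop on an object; "force" is the grip in N (left out, the last holds). Time passes only in rows, so rows that do not move let the fingers close. It gives the time, the measured TCP pose, the force, the opening and the grip force at its end, in the units of the state.
- get_obs(): the state, without advancing time (a new reading comes with each control period).
- capture(name): name is "scene" or "top" or "wrist"; returns a dict with "pixels" (420x560x3 uint8, blue, green, red), "depth" (420x560 float32, mm along the optical axis (not along the pixel's ray), 0 where there is no reading), "K" (3x3 intrinsics, pixels), "R" (3x3) and "t" (3): a world point X has camera coordinates R X + t; the wrist camera has in their place "tool_from_camera" (4x4, takes a point from camera to tool coordinates, whose origin is the TCP and whose axes are the flange's). Camera axes: x right, y down, z forward; pixel columns grow to the right and rows downward; lengths in mm; the calibration is good to about 2 mm. A picture is of the moment at which its call begins: read the wrist's pose just before it.
- sign_off(): hands the job in; it is judged then, once.
Trained networks look in a picture, given as the dict that the camera call returned (one of the last four; its "shot" number tells which), for a name from the list of things; names that differ only in an ending like _2 or _b are one class to them, and where a whole thing is asked for, a point or a joint stands for the part that bears it (a point fixed in the world has none). Each returns a list of dicts, best first, with "confidence" (0 to 1); they miss things now and then, are a little off and sometimes report something else, mostly with a low value. They report only what shows in the picture. A call takes as long as a camera call. They do not tell look-alikes from the thing itself.
- find_in(query, picture): "point" ([column, row] in pixels, amid what is visible of it).
- landmark_of(query, picture): "point" ([column, row] in pixels: a listed point, or the origin of a listed thing).
The state is a dict: "clock": time; "q": joint angles; "joint_vel": joint speeds; "tau": joint torques, N m; "tool_pos": TCP position; "tcp_rot": TCP orientation; "contact_force": force on the tool from outside, world axes, zero at the start; "wrist_torque": the same for the moment, N m; "opening": opening from 0.0 (shut) to 1.0 (fully open); "grip_force": force on a finger pad.
Only numpy, scipy, OpenCV 4.12 (cv2) and the standard library are available. Lean on these libraries where they do the work, as an engineer would, in place of code of your own. Each camera call takes 0.05 s, during which the arm holds its last target. There are 200 camera calls.

## Working session

There is one attempt and no reset: what is moved stays moved. The work goes in short steps, Python scripts to look and compute and a tool call to move; the robot and the scene stay as the last step left them, time stands still between calls to the robot, and variables do not carry over. Pictures are saved under pics/ and viewed, at most 10 in all, crops included, and the job is handed in when it is done.

Besides the shell and the picture viewer there is one more tool, called after ">>>" by a JSON object that holds its "method" and its "body". step_arm: Moves the arm, as the interface text tells. Its arguments: {"type":"object","properties":{"twist":{"type":"array"},"translation":{"type":"array"},"grip":{"type":"array"},"force":{"type":"number"}},"required":["twist","translation","grip"]}

```bash
mkdir -p pics; cat > h.py <<'E'
import numpy as np, cv2
from scipy.spatial.transform import Rotation as Ro
from bench import *
def cam(name):
    o=get_obs(); p=capture(name)
    if 'R' in p: R=np.array(p['R']);t=np.array(p['t']).ravel(); p['Rw']=R.T; p['c']=-R.T@t
    else:
        T=np.array(p['tool_from_camera']); W=Ro.from_euler('xyz',o['tcp_rot']).as_matrix()
        p['Rw']=W@T[:3,:3]; p['c']=W@T[:3,3]+np.array(o['tool_pos'])
    return p
def ray(p,uv):
    return p['Rw']@(np.linalg.inv(p['K'])@np.array([uv[0],uv[1],1.]))
def atz(p,uv,z):
    d=ray(p,uv); return p['c']+d*(z-p['c'][2])/d[2]
def cloud(p):
    v,u=np.mgrid[:420,:560]; d=p['depth']
    r=np.stack([u,v,np.ones_like(u)],-1)@np.linalg.inv(p['K']).T
    X=(r*d[...,None])@p['Rw'].T+p['c']; X[d==0]=np.nan
    return X
def tri(p1,u1,p2,u2):
    a=ray(p1,u1);b=ray(p2,u2);a/=np.linalg.norm(a);b/=np.linalg.norm(b)
    s=np.linalg.lstsq(np.stack([a,-b],1),p2['c']-p1['c'],rcond=None)[0]
    x=p1['c']+a*s[0];y=p2['c']+b*s[1]
    return (x+y)/2,np.linalg.norm(x-y)
E
cat > a.py <<'E'
from h import *
np.set_printoptions(precision=1,suppress=True)
print(get_obs(),finger_overhang if not callable(finger_overhang) else finger_overhang())
for n in ['scene','top']:
    p=cam(n); X=cloud(p); im=p['pixels'].copy()
    print(n,p['c'])
    for q in ['fallen','bottle_a','lane_gap','bench_edge','plate_edge','plate_fin','gauge_tip','torch','plate','gauge']:
        for k,r in enumerate(landmark_of(q,p)[:4]):
            u=r['point']; x=X[min(419,max(0,int(round(u[1])))),min(559,max(0,int(round(u[0]))))]
            print(q,np.array(u),round(r['confidence'],2),x)
            if r['confidence']>.3:
                cv2.circle(im,(int(u[0]),int(u[1])),3,(0,0,255),1); cv2.putText(im,q,(int(u[0])+3,int(u[1])),0,.35,(0,0,255),1)
    cv2.imwrite(f'pics/{n}1.png',im)
E
python3 a.py
```

```text
{'clock': 0.0, 'q': array([ 1.1,  0.3,  1.5,  0. ,  1.3, -0.1]), 'joint_vel': array([ 0.,  0.,  0.,  0., -0., -0.]), 'tau': array([  0. , -43.4, -24.6,   0. ,   0. ,  -0. ]), 'tool_pos': array([165.5, 498.1, 404. ]), 'tcp_rot': array([-3.1, -0. ,  2.8]), 'contact_force': array([ 0.2, -0.5,  0.6]), 'wrist_torque': array([-0., -0.,  0.]), 'grip_force': 0.0, 'opening': 1.0038934596841487} 173.4
scene [1414.9 -462.3 1063.5]
fallen [296.7 189.5] 0.84 [500.8 -54.3  53. ]
bottle_a [200.6 294. ] 0.95 [ 723.8 -377.    50.1]
bottle_a [151.6 256.1] 0.84 [ 571.6 -456.    40.3]
bottle_a [109.6 231. ] 0.82 [ 441.2 -537.5   22.6]
bottle_a [225.6 239.6] 0.76 [ 589.9 -277.8   43.9]
lane_gap [190.3 248.5] 0.68 [ 554.9 -362.7    9.4]
bench_edge [350.7 184.1] 0.82 [488.6 115.7   4.7]
bench_edge [190.2 246.8] 0.37 [ 550.  -361.7    7.2]
plate_edge [355.4 179.8] 0.61 [511.5 112.2  42.3]
plate_edge [289.  174.5] 0.3 [396.  -34.4  11.1]
plate_edge [427.  238.1] 0.28 [752.8 193.   33.3]
plate_fin [421.4 156.1] 0.6 [526.2 301.5  82.4]
gauge_tip [289.8 174.9] 0.64 [399.2 -32.6   9.4]
torch [427.1 243. ] 0.95 [
[... 256 characters left out ...]
.76 [ 412.  -517.8   69.1]
bottle_a [325.4 168.3] 0.74 [ 690.8 -260.9   66.3]
bottle_a [324.2 213.5] 0.6 [ 542.9 -254.1   78.4]
lane_gap [351.9 214. ] 0.74 [ 555.5 -356.8   -1. ]
lane_gap [257.1 239.8] 0.58 [468.2 -48.7   2.1]
bench_edge [210.5 220.9] 0.93 [528.5 103.8  -1.4]
plate_edge [205.8 225. ] 0.63 [510.9 109.7  37.7]
plate_fin [136.7 225.7] 0.65 [504.8 319.5  48. ]
gauge_tip [252.  246.6] 0.67 [446.1 -32.9  -3.3]
gauge_tip [168.1 222.5] 0.57 [518.7 226.8  42.3]
torch [180.9 159.8] 0.71 [725.5 202.   17.2]
plate [168.1 227.4] 0.6 [502.9 225.5  43.8]
plate [205.4 226. ] 0.32 [506.4 110.8  48.8]
plate [356.1 212.9] 0.18 [ 558.9 -369.9   -0.8]
gauge [256.9 249. ] 0.71 [439.8 -49.   -3.6]
```

View pics/scene1.png

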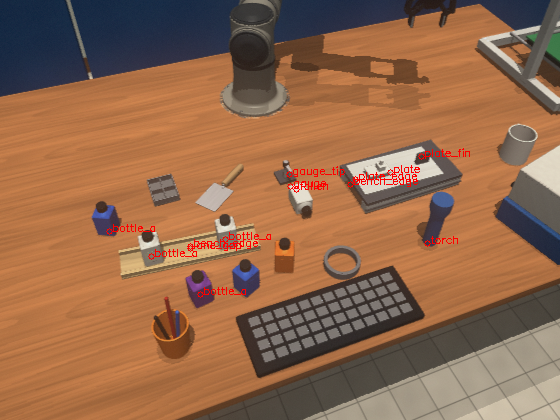

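View pics/top1.png

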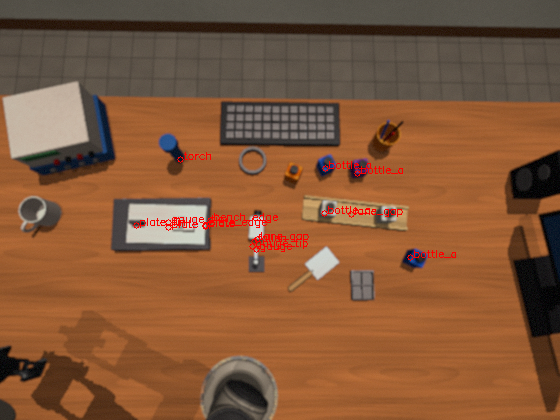

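Pictures show: the bench with its open end at about (210,221) in the top view, and the fallen bottle in the plate's path at (257,228). The gauge is at (257,262), the lane gap at (352,213) between two white bottles, and the torch at (170,148). Next I move the wrist camera over the bottle.

```bash
cat >> h.py <<'E'
from scipy.linalg import logm, expm
def pose(o=None):
    o=o or get_obs(); T=np.eye(4); T[:3,:3]=Ro.from_euler('xyz',o['tcp_rot']).as_matrix(); T[:3,3]=o['tool_pos']; return T
def rpt(tilt,yaw,roll=0):
    "tool down at yaw pi-style, x_tool=Rz(yaw)x, then tilted about world y' by tilt (+ = points toward world +x' )"
    return Ro.from_euler('z',yaw).as_matrix()@Ro.from_euler('y',-tilt).as_matrix()@Ro.from_euler('z',-yaw).as_matrix()
def T_(R,p): T=np.eye(4);T[:3,:3]=R;T[:3,3]=p;return T
def rows(T0,T1,n):
    A=expm(np.real(logm(np.linalg.inv(T0)@T1))/n)
    w=Ro.from_matrix(A[:3,:3]).as_rotvec(); t=A[:3,3]/1000
    print(n,'twist',np.round(w,4).tolist(),'trans',np.round(t,4).tolist())
D=lambda yaw: Ro.from_euler('xyz',[np.pi,0,yaw]).as_matrix()
E
python3 -c "
from h import *
rows(pose(),T_(D(np.pi),[430,-10,420]),10)"
```

```text
10 twist [0.0, 0.0, -0.0321] trans [-0.0351, -0.0456, -0.0015]
```

>>> {"method": "step_arm", "body": {"twist": [[0,0,-0.0321],[0,0,-0.0321],[0,0,-0.0321],[0,0,-0.0321],[0,0,-0.0321],[0,0,-0.0321],[0,0,-0.0321],[0,0,-0.0321],[0,0,-0.0321],[0,0,-0.0321],[0,0,0]], "translation": [[-0.0351,-0.0456,-0.0015],[-0.0351,-0.0456,-0.0015],[-0.0351,-0.0456,-0.0015],[-0.0351,-0.0456,-0.0015],[-0.0351,-0.0456,-0.0015],[-0.0351,-0.0456,-0.0015],[-0.0351,-0.0456,-0.0015],[-0.0351,-0.0456,-0.0015],[-0.0351,-0.0456,-0.0015],[-0.0351,-0.0456,-0.0015],[0,0,0]], "grip": [-1,-1,-1,-1,-1,-1,-1,-1,-1,-1,-1]}}

```text
clock: 2.48
tool_pos: [431.6, -13.0, 419.5]
tcp_rot: [-3.141, 0.001, 3.137]
contact_force: [0.4, 1.7, -1.2]
opening: 1.002
grip_force: 0.0
```

```bash
cat > b.py <<'E'
from h import *
import sys
np.set_printoptions(precision=1,suppress=True)
p=cam('wrist'); X=cloud(p); im=p['pixels'].copy()
cv2.imwrite(f'pics/w{sys.argv[1]}.png',im); np.savez(f'w{sys.argv[1]}.npz',X=X,im=im,K=p['K'],Rw=p['Rw'],c=p['c'])
print(p['c'],p['Rw'])
for q in sys.argv[2:]:
    for r in landmark_of(q,p)[:3]:
        u=r['point']; x=X[min(419,max(0,int(round(u[1])))),min(559,max(0,int(round(u[0]))))]
        print(q,np.array(u),round(r['confidence'],2),x)
E
python3 b.py 1 fallen gauge_tip bench_edge plate_edge plate_fin bottle_a lane_gap
```

```text
[362.6 -13.5 389.1] [[ 0.   1.   0.3]
 [ 1.  -0.  -0. ]
 [-0.   0.3 -1. ]]
fallen [250.1 223.6] 0.6 [469.6 -45.2  42.9]
gauge_tip [245.2 195.7] 0.76 [437.8 -47.7  58.2]
bench_edge [393.6 269. ] 0.63 [519.1 101.2  40.2]
bench_edge [248.6 183.3] 0.41 [425.8 -43.7  57.6]
plate_edge [404.8 268. ] 0.83 [516.1 110.8  44.5]
bottle_a [ 62.8 295.8] 0.81 [ 552.  -247.9   34.7]
bottle_a [161.8 372.8] 0.61 [ 657.9 -155.    24.3]
```

View pics/w1.png

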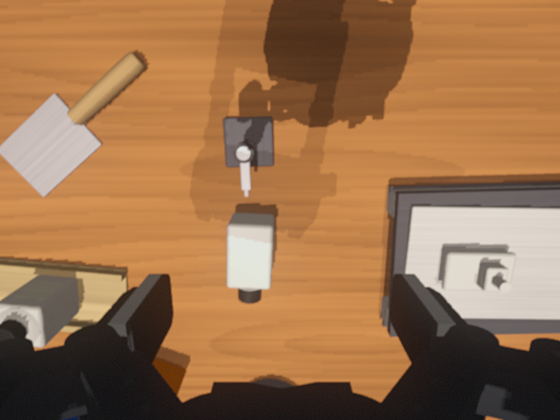

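The wrist view shows the bottle at (250,250), cap towards larger x. The gauge tip is at (245,194), and the bench and plate ends are near column 400. I'll fit them from the depth.

```bash
cat > c.py <<'E'
from h import *
np.set_printoptions(precision=1,suppress=True)
d=np.load('w1.npz'); X=d['X']
def box(m,n):
    P=X[m][:,:2]; r=cv2.minAreaRect(P.astype(np.float32)); c=P.mean(0)
    w,v=np.linalg.eigh(np.cov(P.T)); print(n,m.sum(),'rect',r,'ang',np.degrees(np.arctan2(v[1,1],v[0,1])),'zmed',np.median(X[m][:,2]),'min',P.min(0),P.max(0))
v,u=np.mgrid[:420,:560]
box((u>215)&(u<285)&(v>203)&(v<300)&(X[...,2]>40),'bottle top')
box((u>215)&(u<285)&(v>203)&(v<310)&(X[...,2]>15),'bottle all')
m=(u>215)&(u<285)&(v>130)&(v<200)&(X[...,2]>50); box(m,'pointer')
for vv in range(215,320,12):   # bench & plate edge along rows
    r=X[vv,370:430]; g=d['im'][vv,370:430].mean(-1)
    b=np.where(r[:,2]>33)[0]; p=np.where(g>140)[0]
    ps=[k for k in p if r[k,2]>38]
    print(vv,'bench',r[b[0]] if len(b) else 0,'plate',r[ps[0]] if ps else 0)
E
python3 c.py
```

```text
bottle top 2985 rect ((504.9429016113281, -47.504417419433594), (46.24985885620117, 73.02488708496094), 87.44981384277344) ang 177.13852281699695 zmed 46.05987786792923 min [468.1 -71.7] [541.3 -23.6]
bottle all 3608 rect ((514.7646484375, -47.941864013671875), (46.24985885620117, 92.68792724609375), 87.44981384277344) ang 177.24914218220974 zmed 45.8272707922705 min [467.8 -71.7] [561.2 -23.1]
pointer 628 rect ((412.9815673828125, -50.13812255859375), (17.715412139892578, 48.44281768798828), 81.68953704833984) ang -179.61009391772828 zmed 61.44029919994867 min [389.  -56.8] [437.8 -39. ]
215 bench [463.5  98.8  33.1] plate [459.8 111.1  46.3]
227 bench [475.5  99.2  35.2] plate [472.3 111.6  45.4]
239 bench [488.3  99.2  35.1] plate [484.4 111.5  46.1]
251 bench [502.1  99.8  33.2] plate [497.4 110.9  45.3]
263 bench [514.4 100.1  35.7] plate [509.7 110.6  46.7]
275 bench [528.2 100.3  35.1] plate [420.7  35.2 264.9]
287 bench [543.  100.9  33.2] plate 0
299 bench [556.  101.3  35.3] plate 0
311 bench [571.5 102.   33.4] plate 0
```

>>> {"method": "step_arm", "body": {"twist": [[0,0,0],[0,0,0],[0,0,0],[0,0,0],[0,0,0],[0,0,0],[0,0,0],[0,0,0]], "translation": [[0,-0.05,0],[0,-0.05,0],[0,-0.05,0],[0,-0.05,0],[0,-0.05,0],[0,-0.05,0],[0,-0.05,0],[0,0,0]], "grip": [-1,-1,-1,-1,-1,-1,-1,-1]}}

```text
clock: 3.88
tool_pos: [429.8, -362.4, 419.0]
tcp_rot: [-3.141, -0.0, 3.139]
contact_force: [-0.4, 1.0, -0.7]
opening: 1.002
grip_force: 0.0
```

```bash
python3 b.py 2 bottle_a lane_gap fallen gauge_tip; python3 -c "
from h import *
print(get_obs()['tool_pos'],get_obs()['q'])"
```

```text
[ 360.8 -363.   388.6] [[ 0.   1.   0.3]
 [ 1.  -0.  -0. ]
 [-0.   0.3 -1. ]]
bottle_a [270.4 390.6] 0.91 [ 419.4 -365.7  321.8]
bottle_a [364.2 297.6] 0.83 [ 539.6 -281.4   58.4]
bottle_a [110.7 163.1] 0.62 [ 403.8 -512.    67.6]
lane_gap [283.7 288.5] 0.84 [ 556.3 -360.7    3.8]
gauge_tip [283.2 290.6] 0.61 [ 559.1 -361.9    5.7]
gauge_tip [202.3 284.1] 0.52 [ 524.9 -442.1   57. ]
[ 430.32700637 -358.73852973  419.94137752] [-8.31781932e-01  3.96096617e-01  1.39927294e+00  2.70632750e-04
  1.34628482e+00 -2.40446268e+00]
```

View pics/w2.png

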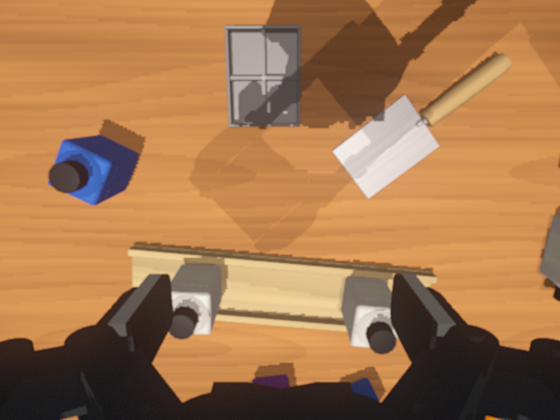

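Both white neighbours ((185,305) and (372,310)) and the empty gap at (284,288) are in view. The pose readings scatter, so I'll quantify that and fit the lane.

```bash
cat > d.py <<'E'
from h import *
np.set_printoptions(precision=2,suppress=True)
for i in range(5):
    o=get_obs(); print(o['tool_pos'],o['tcp_rot'],o['q']); capture('wrist')
d=np.load('w2.npz'); X=d['X']; print('c',d['c'])
v,u=np.mgrid[:420,:560]
for n,a,b in (('left',165,225),('right',335,400)):
    for z0,z1 in ((69,79),(90,102)):
        m=(u>a)&(u<b)&(v>255)&(v<360)&(X[...,2]>z0)&(X[...,2]<z1); P=X[m]
        if len(P)>10: print(n,len(P),np.median(P[:,2]),cv2.minAreaRect(P[:,:2].astype(np.float32)),P.min(0)[:2],P.max(0)[:2])
# rails: columns between bottles
for uu in range(230,340,15):
    col=X[240:340,uu]; z=col[:,2]; print(uu,[ (round(c[0]),round(c[1]),round(c[2])) for c in col[::4]][:22])
E
python3 d.py
```

```text
[ 430.33 -358.74  419.94] [ 3.14  0.   -3.14] [-0.83  0.4   1.4   0.    1.35 -2.4 ]
[ 430.34 -358.79  420.03] [ 3.14  0.   -3.14] [-0.83  0.4   1.4   0.    1.35 -2.4 ]
[ 430.33 -358.92  420.05] [-3.14  0.   -3.14] [-0.83  0.4   1.4   0.    1.35 -2.4 ]
[ 430.3  -359.12  420.04] [-3.14  0.   -3.14] [-0.83  0.4   1.4   0.    1.35 -2.4 ]
[ 430.25 -359.33  420.01] [-3.14  0.   -3.14] [-0.83  0.4   1.4   0.    1.35 -2.4 ]
c [ 360.77 -363.02  388.63]
left 934 74.39082505553336 ((546.8177490234375, -449.8194274902344), (46.00709533691406, 36.29323196411133), 0.3454088270664215) [ 523.83 -468.1 ] [ 569.81 -431.78]
left 565 96.07104735454658 ((547.9877319335938, -453.4317932128906), (21.450788497924805, 26.861988067626953), 71.55193328857422) [ 534.29 -466.52] [ 560.24 -442.35]
right 951 74.31423860070288 ((562.6582641601562, -272.3990783691406), (45.02716827392578, 45.252662658691406), 85.16670989990234) [ 538.66 -296.37] [ 584.66 -250.84]
right 623 95.86378929363792 ((563.0731811523438, -271.80767822265625), (25.309587478637695, 25.390764236450195), 56.799354553222656) [ 550.07 -284.66] [ 57
[... 2210 characters left out ...]
(504, -320, 1), (509, -320, 1), (513, -320, 0), (518, -320, 1), (523, -320, 2), (524, -321, 11), (526, -321, 17), (531, -321, 16), (541, -320, 3), (546, -320, 5), (550, -320, 6), (556, -319, 5), (561, -319, 5), (567, -319, 4), (571, -319, 5), (577, -319, 4), (582, -319, 4), (588, -318, 4), (592, -318, 5), (595, -319, 9), (596, -319, 16)]
335 [(499, -304, 1), (504, -304, 1), (509, -303, 0), (514, -303, -1), (518, -303, 0), (523, -303, 0), (525, -304, 6), (526, -305, 16), (531, -305, 16), (541, -303, 4), (546, -303, 5), (551, -302, 4), (556, -302, 4), (561, -302, 4), (566, -302, 5), (572, -301, 3), (577, -301, 4), (582, -301, 3), (587, -301, 4), (593, -301, 4), (595, -301, 8), (596, -302, 16)]
```

```bash
python3 b.py 3 lane_gap; cat > e.py <<'E'
from h import *
np.set_printoptions(precision=2,suppress=True)
d=np.load('w3.npz'); X=d['X']; v,u=np.mgrid[:420,:560]
for n,a,b in (('left',165,225),('right',335,400)):
    for z0,z1 in ((69,79),(90,102)):
        m=(u>a)&(u<b)&(v>255)&(v<360)&(X[...,2]>z0)&(X[...,2]<z1); P=X[m]
        if len(P)>10: print(n,len(P),np.median(P[:,2]),cv2.minAreaRect(P[:,:2].astype(np.float32)))
N=[];F=[]
for uu in range(232,335,3):
    c=X[240:345,uu]
    hi=c[(c[:,2]>14)&(c[:,2]<18.5)]
    n=hi[hi[:,0]<545]; f=hi[hi[:,0]>570]
    if len(n) and len(f):
        i=n[n[:,0].argmax()];N.append(i[:2]); i=f[f[:,0].argmin()];F.append(i[:2])
N=np.array(N);F=np.array(F)
for P in (N,F):
    k=np.polyfit(P[:,1]+361,P[:,0],1); print('slope deg',np.degrees(np.arctan(k[0])),'x at y=-361',k[1])
E
python3 e.py
```

```text
[ 361.2 -360.3  389.5] [[-0.   1.   0.3]
 [ 1.   0.  -0. ]
 [-0.   0.3 -1. ]]
lane_gap [277.8 290.4] 0.9 [ 559.8 -364.2    4.3]
left 875 74.3286883264305 ((546.3125, -448.2603759765625), (45.64973831176758, 33.30552673339844), 0.6077243685722351)
left 480 96.08512065481622 ((548.1863403320312, -451.7625427246094), (18.85891342163086, 26.095481872558594), 74.85820007324219)
right 1032 74.3197364736645 ((562.3818359375, -271.8297424316406), (45.971099853515625, 45.50221633911133), 84.64169311523438)
right 620 95.85654907842775 ((563.26513671875, -271.70257568359375), (25.30042266845703, 25.294618606567383), 82.0176010131836)
slope deg 5.5491866310176645 x at y=-361 526.3463523983866
slope deg 5.655281095686532 x at y=-361 589.8004828060132
```

```bash
cat > f.py <<'E'
from h import *
d=np.pi/180
b=-2.8*d; R1=rpt(-50*d,b)@D(np.pi+b); z=R1[:,2]
G=np.array([470,-45.9,0])+44*np.array([np.cos(b),np.sin(b),0])+[0,0,26]
Tg=T_(R1,G-155*z); Tp=T_(R1,G-245*z); Tv=T_(R1,[640,-60,370])
np.set_printoptions(precision=3,suppress=True)
if __name__=='__main__':
    print(Tg[:3,3],Tp[:3,3],z); T=T_(D(np.pi),[430,-360,420]); print(pose())
    rows(pose(),Tv,10); rows(Tv,Tp,5); rows(Tp,Tg,4)
E
python3 f.py
```

```text
[632.543 -53.85  125.632] [701.404 -57.218 183.483] [-0.765  0.037 -0.643]
[[  -1.      -0.001    0.     430.121]
 [  -0.001    1.      -0.    -359.795]
 [  -0.      -0.      -1.     419.812]
 [   0.       0.       0.       1.   ]]
10 twist [-0.0022, 0.0873, 0.0046] trans [-0.0214, 0.0304, -0.0032]
5 twist [0.0, -0.0, -0.0] trans [-0.0364, 0.0012, 0.0146]
4 twist [0.0, -0.0, -0.0] trans [0.0, 0.0, 0.0225]
```

>>> {"method": "step_arm", "body": {"twist": [[-0.0022,0.0873,0.0046],[-0.0022,0.0873,0.0046],[-0.0022,0.0873,0.0046],[-0.0022,0.0873,0.0046],[-0.0022,0.0873,0.0046],[-0.0022,0.0873,0.0046],[-0.0022,0.0873,0.0046],[-0.0022,0.0873,0.0046],[-0.0022,0.0873,0.0046],[-0.0022,0.0873,0.0046],[0,0,0],[0,0,0]], "translation": [[-0.0214,0.0304,-0.0032],[-0.0214,0.0304,-0.0032],[-0.0214,0.0304,-0.0032],[-0.0214,0.0304,-0.0032],[-0.0214,0.0304,-0.0032],[-0.0214,0.0304,-0.0032],[-0.0214,0.0304,-0.0032],[-0.0214,0.0304,-0.0032],[-0.0214,0.0304,-0.0032],[-0.0214,0.0304,-0.0032],[0,0,0],[0,0,0]], "grip": [-1,-1,-1,-1,-1,-1,-1,-1,-1,-1,-1,-1]}}

```text
clock: 5.98
tool_pos: [640.0, -60.6, 370.2]
tcp_rot: [3.141, -0.872, 3.093]
contact_force: [0.7, 0.0, -0.4]
opening: 1.001
grip_force: 0.0
```

```bash
cat > g.py <<'E'
from f import *
print(get_obs()['q']); T=pose(); print(T[:3]); rows(T,Tp,5); rows(Tp,Tg,4)
E
python3 g.py
```

```text
[-0.19   0.84   0.874 -0.143  2.289 -1.757]
[[ -0.642   0.049  -0.765 639.984]
 [  0.031   0.999   0.038 -60.618]
 [  0.766   0.     -0.643 370.174]]
5 twist [0.0001, 0.0001, 0.0] trans [-0.0365, 0.0013, 0.0146]
4 twist [0.0, -0.0, -0.0] trans [0.0, 0.0, 0.0225]
```

>>> {"method": "step_arm", "body": {"twist": [[0,0,0],[0,0,0],[0,0,0],[0,0,0],[0,0,0],[0,0,0],[0,0,0],[0,0,0],[0,0,0],[0,0,0],[0,0,0],[0,0,0]], "translation": [[-0.0365,0.0013,0.0146],[-0.0365,0.0013,0.0146],[-0.0365,0.0013,0.0146],[-0.0365,0.0013,0.0146],[-0.0365,0.0013,0.0146],[0,0,0],[0,0,0.0225],[0,0,0.0225],[0,0,0.0225],[0,0,0.0225],[0,0,0],[0,0,0]], "grip": [-1,-1,-1,-1,-1,-1,-1,-1,-1,-1,-1,-1]}}

```text
clock: 7.48
tool_pos: [633.6, -53.9, 128.0]
tcp_rot: [3.142, -0.869, 3.092]
contact_force: [0.9, 0.1, 0.5]
opening: 0.998
grip_force: 0.0
```

```bash
python3 b.py 4; python3 -c "
from f import *
print(pose()[:3],get_obs()['contact_force'],get_obs()['q'])
rows(pose(),Tg,1)"
```

```text
[565.6 -51.2 161.2] [[ 0.   0.8 -0.6]
 [ 1.  -0.   0. ]
 [-0.  -0.6 -0.8]]
[[ -0.644   0.05   -0.763 633.643]
 [  0.032   0.999   0.038 -53.742]
 [  0.764   0.     -0.645 127.64 ]] [-0.081 -0.214  0.491] [-0.183  1.076  1.069 -0.106  1.86  -1.687]
1 twist [0.0006, 0.0031, -0.0004] trans [-0.0008, -0.0002, 0.0021]
```

View pics/w4.png

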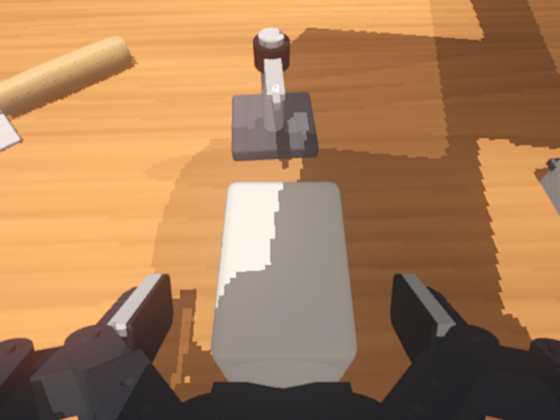

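The bottle lies centred between the fingers, body from (225,185) to (355,380). I'll close now.

>>> {"method": "step_arm", "body": {"twist": [[0,0,0],[0,0,0],[0,0,0],[0,0,0],[0,0,0],[0,0,0],[0,0,0]], "translation": [[0,0,0],[0,0,0],[0,0,0],[0,0,0],[0,0,0],[0,0,0],[0,0,0]], "grip": [1,1,1,1,1,1,1], "force": 45}}

```text
clock: 8.4
tool_pos: [632.9, -53.2, 125.8]
tcp_rot: [3.141, -0.873, 3.093]
contact_force: [3.6, 0.1, 3.8]
opening: 0.533
grip_force: 46.2
```

```bash
python3 b.py 5; cat > i.py <<'E'
from f import *
d5=np.load('w5.npz'); X=d5['X'];v,u=np.mgrid[:420,:560]
m=(X[...,2]>42)&(X[...,2]<50)&(u>200)&(u<370)&(v>170)&(v<330); P=X[m][:,:2]
print(len(P),P.min(0),P.max(0),cv2.minAreaRect(P.astype(np.float32)))
for r in range(190,330,30):
    q=X[r][m[r]]; 
    if len(q): print(r,q[0],q[-1])
T=pose();print(T[:3],get_obs())
E
python3 i.py
```

```text
[565.  -50.7 159.2] [[ 0.   0.8 -0.6]
 [ 1.  -0.   0. ]
 [-0.  -0.6 -0.8]]
20221 [469.327 -75.464] [531.614 -19.063] ((500.38348388671875, -46.596961975097656), (56.53483200073242, 61.38172149658203), 87.5423812866211)
190 [473.671 -68.676  44.175] [475.35  -23.787  43.528]
220 [488.097 -69.216  44.444] [488.829 -23.917  42.22 ]
250 [499.535 -70.478  42.164] [502.368 -24.903  43.287]
280 [511.841 -70.71   43.491] [514.048 -25.625  43.533]
310 [523.281 -74.039  46.571] [525.962 -22.601  47.092]
[[ -0.642   0.049  -0.765 632.844]
 [  0.031   0.999   0.038 -53.256]
 [  0.766   0.001  -0.643 125.795]] {'clock': 8.45, 'q': array([-0.182,  1.078,  1.071, -0.106,  1.859, -1.687]), 'joint_vel': array([-0.   , -0.001,  0.001,  0.   , -0.001, -0.   ]), 'tau': array([ -0.377, -63.682, -15.327,  -0.55 ,   3.299,   0.007]), 'tool_pos': array([632.844, -53.256, 125.795]), 'tcp_rot': array([ 3.141, -0.873,  3.093]), 'contact_force': array([3.626, 0.292, 3.335]), 'wrist_torque': array([ 0.114, -0.306, -0.049]), 'grip_force': 46.24841809272766, 'opening': 0.5351229704856113}
```

```bash
cat > k.py <<'E'
from f import *
Tn=np.array([[0]*4]*4,float)
R=Ro.from_euler('z',b).as_matrix()@np.array([[0,0,1],[0,1,0],[-1,0,0.]])
Tb=T_(R,[469.5,-46,23])
# tool pose at the grasp (fixed)
Tgr=T_(Ro.from_euler('xyz',[3.141,-0.873,3.093]).as_matrix(),[632.85,-53.25,125.8])
B=np.linalg.inv(Tgr)@Tb
def tgt(x,y,z,yaw=-5.5): return T_(Ro.from_euler('z',yaw*d).as_matrix(),[x,y,z])@np.linalg.inv(B)
if __name__=='__main__':
    T0=pose(); T1=T0.copy(); T1[2,3]+=130
    rows(T0,T1,4); T2=tgt(557,-363.5,120); rows(T1,T2,18); print(T2[:3])
    A=expm(np.real(logm(np.linalg.inv(T1)@T2))/18); T=T1
    for i in range(19):
        if i%3==0: print(T[:3,3],(T@[0,0,155,1])[:3],(T@B)[:3,3])
        T=T@A
E
python3 k.py
```

```text
4 twist [-0.0, -0.0, -0.0] trans [0.0249, 0.0, -0.0209]
18 twist [-0.0002, -0.0872, 0.0029] trans [0.0098, -0.0173, -0.0003]
[[  -0.763    0.095    0.64   454.744]
 [   0.073    0.995   -0.061 -352.912]
 [  -0.643    0.      -0.766  283.509]]
[632.844 -53.256 255.795] [514.259 -47.362 156.157] [469.536 -45.964 152.931]
[ 610.205 -104.107  277.221] [521.4   -99.734 150.258] [479.038 -98.238 135.572]
[ 582.369 -154.448  292.987] [ 529.374 -152.237  147.345] [ 492.25  -150.875  122.197]
[ 550.978 -204.368  301.935] [ 537.379 -204.816  147.533] [ 508.015 -203.811  113.633]
[ 517.916 -253.99   303.371] [ 544.615 -257.41   150.726] [ 525.002 -256.962  110.382]
[ 485.18  -303.454  297.114] [ 550.332 -309.957  156.623] [ 541.797 -310.227  112.582]
[ 454.744 -352.912  283.509] [ 553.883 -362.399  164.739] [ 557.  -363.5  120. ]
```

```bash
sed -i 's/+=130/+=180/; s/-363.5,120/-363.5,175/; s/T1,4)/T1,5)/' k.py; sed -i 's/rows(T0,T1,4)/rows(T0,T1,5)/' k.py; python3 k.py
```

```text
5 twist [-0.0, -0.0, -0.0] trans [0.0276, 0.0, -0.0231]
18 twist [-0.0002, -0.0872, 0.0029] trans [0.0098, -0.0173, -0.0006]
[[  -0.763    0.095    0.64   454.744]
 [   0.073    0.995   -0.061 -352.912]
 [  -0.643    0.      -0.766  338.509]]
[632.844 -53.256 305.795] [514.259 -47.362 206.157] [469.536 -45.964 202.931]
[ 610.765 -104.146  327.954] [521.961 -99.773 200.99 ] [479.598 -98.276 186.305]
[ 583.282 -154.512  344.572] [ 530.286 -152.302  198.93 ] [ 493.162 -150.939  173.782]
[ 552.011 -204.443  354.435] [ 538.412 -204.891  200.033] [ 509.047 -203.886  166.133]
[ 518.829 -254.058  356.786] [ 545.527 -257.478  204.141] [ 525.914 -257.03   163.797]
[ 485.74  -303.497  351.382] [ 550.892 -310.     210.891] [ 542.357 -310.27   166.85 ]
[ 454.744 -352.912  338.509] [ 553.883 -362.399  219.739] [ 557.  -363.5  175. ]
```

>>> {"method": "step_arm", "body": {"twist": [[0,0,0],[0,0,0],[0,0,0],[0,0,0],[0,0,0],[-0.0002,-0.0872,0.0029],[-0.0002,-0.0872,0.0029],[-0.0002,-0.0872,0.0029],[-0.0002,-0.0872,0.0029],[-0.0002,-0.0872,0.0029],[-0.0002,-0.0872,0.0029]], "translation": [[0.0276,0,-0.0231],[0.0276,0,-0.0231],[0.0276,0,-0.0231],[0.0276,0,-0.0231],[0.0276,0,-0.0231],[0.0098,-0.0173,-0.0006],[0.0098,-0.0173,-0.0006],[0.0098,-0.0173,-0.0006],[0.0098,-0.0173,-0.0006],[0.0098,-0.0173,-0.0006],[0.0098,-0.0173,-0.0006]], "grip": [1,1,1,1,1,1,1,1,1,1,1]}}

```text
clock: 9.82
tool_pos: [582.4, -155.0, 343.4]
tcp_rot: [-3.133, -0.349, 3.075]
contact_force: [0.4, -0.6, -1.4]
opening: 0.533
grip_force: 46.1
```

```bash
python3 -c "
from k import *
o=get_obs();print(o['q'],o['opening'],o['contact_force'],o['tool_pos'])
rows(pose(),tgt(557,-363.5,175),12)"
```

```text
[-0.362  0.626  1.248 -0.108  1.599 -1.852] 0.5329152896625285 [ 0.443 -0.596 -1.363] [ 582.389 -154.96   343.373]
12 twist [-0.0002, -0.0872, 0.0028] trans [0.0097, -0.0173, -0.0007]
```

>>> {"method": "step_arm", "body": {"twist": [[-0.0002,-0.0872,0.0028],[-0.0002,-0.0872,0.0028],[-0.0002,-0.0872,0.0028],[-0.0002,-0.0872,0.0028],[-0.0002,-0.0872,0.0028],[-0.0002,-0.0872,0.0028],[-0.0002,-0.0872,0.0028],[-0.0002,-0.0872,0.0028],[-0.0002,-0.0872,0.0028],[-0.0002,-0.0872,0.0028],[-0.0002,-0.0872,0.0028],[-0.0002,-0.0872,0.0028],[0,0,0],[0,0,0]], "translation": [[0.0097,-0.0173,-0.0007],[0.0097,-0.0173,-0.0007],[0.0097,-0.0173,-0.0007],[0.0097,-0.0173,-0.0007],[0.0097,-0.0173,-0.0007],[0.0097,-0.0173,-0.0007],[0.0097,-0.0173,-0.0007],[0.0097,-0.0173,-0.0007],[0.0097,-0.0173,-0.0007],[0.0097,-0.0173,-0.0007],[0.0097,-0.0173,-0.0007],[0.0097,-0.0173,-0.0007],[0,0,0],[0,0,0]], "grip": [1,1,1,1,1,1,1,1,1,1,1,1,1,1]}}

```text
clock: 11.58
tool_pos: [455.6, -352.2, 338.8]
tcp_rot: [3.141, 0.694, 3.046]
contact_force: [0.7, 0.1, -1.8]
opening: 0.532
grip_force: 46.3
```

```bash
cat > l.py <<'E'
from k import *
o=get_obs();print(o['q'],o['opening'],o['contact_force'],o['tool_pos']); T=pose(); print((T@B)[:3])
p=cam('top'); X=cloud(p); im=p['pixels']
s=cam('scene'); Y=cloud(s)
for n,Z in (('top',X),('scene',Y)):
    m=(Z[...,2]>120)&(Z[...,0]>500)&(Z[...,0]<620)&(Z[...,1]<-320)&(Z[...,1]>-405)
    print(n,m.sum(),np.nanmin(Z[m],0),np.nanmax(Z[m],0))
cv2.imwrite('pics/sc2.png',cv2.resize(s['pixels'][150:350,60:340],None,fx=2.8,fy=2.8))
E
python3 l.py; python3 b.py 6
```

```text
[-0.906  0.406  1.726  0.84   0.673 -2.968] 0.5321743576110475 [ 0.678  0.123 -1.762] [ 455.648 -352.157  338.81 ]
[[   0.995    0.095    0.003  557.365]
 [  -0.095    0.995   -0.001 -362.529]
 [  -0.003    0.       1.     174.952]]
top 682 [ 500.016 -404.996  194.36 ] [ 580.29  -320.316  343.72 ]
scene 2155 [ 500.04  -404.866  176.263] [ 587.09 -320.02  351.75]
[ 423.  -349.6  271.9] [[ 0.1  0.6  0.8]
 [ 1.  -0.1 -0.1]
 [-0.   0.8 -0.6]]
```

View pics/sc2.png

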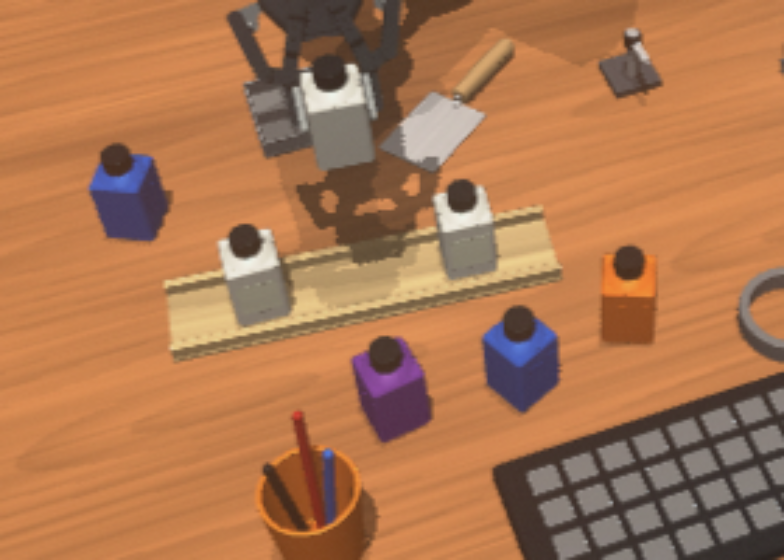

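The bottle hangs upright over the gap, which is at about (350,290) in the crop. Joint 6 is near its limit, so I'll check the descent with a fitted kinematic model.

```bash
cat > kin.py <<'E'
from k import *
from scipy.optimize import least_squares
S=[([1.104,.342,1.524,0,1.275,-.146],(165.524,498.226,404.722)),([-.8318,.3961,1.39927,0,1.346,-2.4045],(430.33,-358.74,419.94)),
([-.19,.84,.874,-.143,2.289,-1.757],(640,-60.6,370.2)),([-.182,1.078,1.071,-.106,1.859,-1.687],(632.84,-53.26,125.8)),
([-.362,.626,1.248,-.108,1.599,-1.852],(582.39,-154.96,343.37)),([-.906,.406,1.726,.84,.673,-2.968],(455.65,-352.16,338.81))]
Rz=lambda a:Ro.from_euler('z',a).as_matrix(); Ry=lambda a:Ro.from_euler('y',a).as_matrix()
def fk(q,P):
    a1,d1,L2,e,L3,d6=P
    A=Rz(q[0]); f=A@Ry(q[1]+q[2]); Rt=f@Rz(q[3])@Ry(q[4])@Rz(q[5])
    p=A@[a1,0,d1]+A@Ry(q[1])@[0,0,L2]+f@[e,0,L3]+Rt@[0,0,d6]
    return Rt,p
r=least_squares(lambda P:np.concatenate([fk(q,P)[1]-p for q,p in S]),[0,300,350,0,300,100]); P=r.x
off=fk(S[5][0],P)[0].T@Ro.from_euler('xyz',[3.141,.694,3.046]).as_matrix()
def ik(T,q0):
    def g(q):
        R,p=fk(q,P); return np.concatenate([(p-T[:3,3])/100,(Ro.from_matrix((R@off).T@T[:3,:3])).as_rotvec()])
    s=least_squares(g,q0); return s.x,s.cost
if __name__=='__main__':
    print(P,r.cost); print(off)
    q=S[5][0]
    for z in (175,120,80,40,4,):
        q,c=ik(tgt(557,-363.5,z),q); print(z,q,c)
E
python3 kin.py
```

```text
[-11.103 233.936 538.292  65.173 384.451 161.158] 17390.891485979864
[[-0. -1.  0.]
 [ 1. -0.  0.]
 [-0.  0.  1.]]
175 [-0.773  0.413  1.736  0.832  0.577 -2.867] 9.69859982200657e-31
120 [-0.773  0.493  1.793  1.015  0.494 -3.08 ] 5.701345517762312e-28
80 [-0.773  0.558  1.824  1.184  0.45  -3.269] 7.132743762404532e-31
40 [-0.773  0.628  1.848  1.377  0.423 -3.482] 1.66878645287086e-30
4 [-0.773  0.695  1.862  1.558  0.415 -3.68 ] 4.512478556481313e-20
```

```bash
sed -i 's/a1,d1,L2,e,L3,d6=P/a1,d1,L2,e,L3,d6,lat=P/; s/A@\[a1,0,d1\]/A@[a1,lat,d1]/; s/\[0,300,350,0,300,100\]/[0,300,350,0,300,100,76]/' kin.py; python3 kin.py
```

```text
[  0.019 222.845 506.333  46.697 379.525 140.115  76.397] 0.04410973541950353
[[-0. -1.  0.]
 [ 1. -0.  0.]
 [-0.  0.  1.]]
175 [-0.909  0.406  1.728  0.848  0.672 -2.978] 2.261757512641582e-19
120 [-0.909  0.484  1.786  0.998  0.59  -3.162] 3.248384978741632e-30
80 [-0.909  0.549  1.819  1.131  0.543 -3.32 ] 9.772888368990214e-31
40 [-0.909  0.619  1.843  1.283  0.509 -3.496] 1.0084103588812827e-30
4 [-0.909  0.686  1.857  1.429  0.492 -3.662] 3.512852589529506e-20
```

```bash
cat > m.py <<'E'
from kin import *
q=S[5][0]
for (x,y,z,w) in ((540,-280,160,-12),(520,-100,130,-23),(520,-100,60,-23),(520,-100,2,-23)):
    q,c=ik(tgt(x,y,z,w),q); print(x,y,z,w,q,c)
T0=pose(); T1=tgt(520,-100,120,-23); T2=tgt(520,-100,2,-23)
rows(T0,T1,10); 
A=expm(np.real(logm(np.linalg.inv(T0)@T1))/10); T=T0
for i in range(11):
    if i%2==0: print((T@B)[:3,3]); 
    T=T@A
rows(T1,T2,6)
E
python3 m.py
```

```text
540 -280 160 -12 [-0.778  0.306  1.945  0.936  0.445 -2.913] 3.590063271854351e-27
520 -100 130 -23 [-0.294  0.234  2.18   2.006 -0.075 -3.496] 4.998647925933087e-30
520 -100 60 -23 [-0.294  0.404  2.252 -5.966 -0.221  4.484] 4.1603685015717855e-22
520 -100 2 -23 [-0.294  0.567  2.287 -6.112 -0.413  4.637] 5.765110136446478e-23
10 twist [0.0197, -0.0002, 0.0236] trans [0.011, 0.0279, -0.002]
[ 558.134 -362.407  175.717]
[ 544.068 -311.065  164.574]
[ 533.187 -258.955  153.429]
[ 525.532 -206.275  142.284]
[ 521.13  -153.223  131.141]
[ 520. -100.  120.]
6 twist [0.0, -0.0, 0.0] trans [0.0126, -0.0, 0.0151]
```

```bash
cat > m.py <<'E'
from kin import *
for s in (1,-1):
    q=np.array(get_obs()['q']); print('dir',s)
    for k in range(0,21):
        q,c=ik(tgt(557-k*1.85,-363+k*16.15,178-k*2,-5.5+s*8.875*k),q)
        if k%2==0: print(k,q,c)
    for z in (80,30,2):
        q,c=ik(tgt(520,-40,z,172),q); print(z,q,c)
E
python3 m.py
```

```text
dir 1
0 [-0.908  0.402  1.725  0.842  0.677 -2.969] 7.70604127016507e-20
2 [-0.941  0.437  1.679  0.847  0.903 -3.23 ] 4.062638991668034e-19
4 [-0.94   0.488  1.602  0.792  1.116 -3.422] 1.9431924912554985e-21
6 [-0.908  0.548  1.508  0.716  1.308 -3.586] 1.1164551734678599e-23
8 [-0.849  0.609  1.407  0.63   1.479 -3.739] 1.1889951313252457e-24
10 [-0.77   0.666  1.309  0.537  1.629 -3.891] 2.4287020192994386e-24
12 [-0.674  0.716  1.222  0.437  1.754 -4.051] 6.745091259665397e-24
14 [-0.567  0.757  1.152  0.327  1.852 -4.221] 1.2947895222919248e-23
16 [-0.451  0.786  1.105  0.209  1.918 -4.401] 1.0109060076233208e-23
18 [-0.328  0.802  1.083  0.083  1.949 -4.589] 4.257159438303007e-24
20 [-0.202  0.805  1.089 -0.043  1.944 -4.776] 4.933081543659568e-24
80 [-0.202  0.863  1.139 -0.042  1.836 -4.771] 6.799268354749795e-19
30 [-0.202  0.921  1.167 -0.041  1.751 -4.768] 2.8563196585525027e-20
2 [-0.202  0.957  1.176 -0.041  1.706 -4.766] 2.002469427095392e-24
dir -1
0 [-0.908  0.402  1.725  0.842  0.677 -2.969] 7.70604127016507e-20
2 [-0.763  0.331  1.855  0.679  0.366 -2.495] 4.7395170057648065e-24
4 [-0.576  0.313  1.897 -0.363  0.254 -1.111] 1.3521050828356215e-30
6 [-0.39   0.348  1.855 -0.885  0.515 -0.241] 3.8300698416391105e-22
8 [-0.246  0.42   1.748 -0.886  0.826  0.093] 2.1779733719581788e-31
10 [-0.155  0.51   1.603 -0.795  1.115  0.315] 1.7164085904866444e-19
12 [-0.111  0.602  1.444 -0.683  1.373  0.509] 6.306045919517818e-22
14 [-0.1    0.686  1.293 -0.563  1.596  0.706] 7.34948983285011e-23
16 [-0.113  0.753  1.171 -0.426  1.775  0.924] 5.221102178560696e-21
18 [-0.141  0.795  1.098 -0.267  1.896  1.171] 2.5810441566952248e-20
20 [-0.178  0.806  1.088 -0.087  1.941  1.442] 1.780580557795184e-21
80 [-0.202  0.863  1.139 -0.042  1.836  1.512] 3.0453859380703283e-19
30 [-0.202  0.921  1.167 -0.041  1.751  1.515] 2.85660171738225e-20
2 [-0.202  0.957  1.176 -0.041  1.706  1.517] 1.795862387246445e-24
```

```bash
cat > m.py <<'E'
from kin import *
T0=pose(); TA=T_(D(np.pi-.1),[560,-130,380]); TB=T_(D(-.1),[560,-130,380]); TC=tgt(520,-40,90,172); TE=tgt(520,-40,3,172)
q=np.array(get_obs()['q'])
def seg(T0,T1,n,s=3):
    global q
    rows(T0,T1,n); A=expm(np.real(logm(np.linalg.inv(T0)@T1))/n); T=T0
    for i in range(n):
        T=T@A; q,c=ik(T,q)
        if i%s==s-1: print(i+1,q,c,(T@B)[:3,3])
seg(T0,TA,10,2)
q,_=ik(TA,q); qb=q.copy(); qb[5]+=np.pi; q,c=ik(TB,qb); print('B',q,c)
seg(TB,TC,10,2); seg(TC,TE,5)
E
python3 m.py
```

```text
10 twist [0.0002, 0.0696, 0.0006] trans [-0.0093, 0.0231, -0.0007]
2 [-0.797  0.373  1.7    0.556  0.704 -2.636] 3.885231104942375e-19 [ 552.604 -315.521  175.606]
4 [-0.683  0.362  1.655  0.32   0.797 -2.345] 1.7937910165186426e-30 [ 547.215 -268.637  176.891]
6 [-0.57   0.373  1.592  0.157  0.933 -2.121] 1.5740566530150035e-18 [ 542.156 -221.772  179.538]
8 [-0.462  0.404  1.513  0.056  1.094 -1.956] 9.428953958667025e-20 [ 537.614 -174.947  183.488]
10 [-0.361  0.453  1.422  0.     1.267 -1.832] 4.8474517000045814e-21 [ 533.763 -128.178  188.658]
B [-0.361  0.453  1.421 -0.     1.268  1.309] 9.854347676861811e-28
10 twist [0.0014, -0.0698, 0.0038] trans [0.0091, -0.0081, 0.0106]
2 [-0.32   0.536  1.348 -0.028  1.395  1.365] 1.974496311981143e-24 [ 578.519 -114.335  164.987]
4 [-0.285  0.618  1.282 -0.044  1.518  1.409] 1.6433454094688486e-25 [567.759 -96.398 142.894]
6 [-0.254  0.699  1.223 -0.05   1.636  1.447] 1.5325621618031533e-26 [554.207 -78.017 122.79 ]
8 [-0.227  0.777  1.172 -0.049  1.749  1.48 ] 1.5619782611222656e-27 [538.17 -59.21 105.05]
10 [-0.202  0.852  1.132 -0.042  1.854  1.511] 2.6791965473223975e-28 [520. -40.  90.]
5 twist [-0.0, -0.0, 0.0] trans [0.0112, -0.0, 0.0133]
3 [-0.202  0.912  1.163 -0.041  1.764  1.515] 6.577885418789464e-28 [520.  -40.   37.8]
```

>>> {"method": "step_arm", "body": {"twist": [[0.0002,0.0696,0.0006],[0.0002,0.0696,0.0006],[0.0002,0.0696,0.0006],[0.0002,0.0696,0.0006],[0.0002,0.0696,0.0006],[0.0002,0.0696,0.0006],[0.0002,0.0696,0.0006],[0.0002,0.0696,0.0006],[0.0002,0.0696,0.0006],[0.0002,0.0696,0.0006]], "translation": [[-0.0093,0.0231,-0.0007],[-0.0093,0.0231,-0.0007],[-0.0093,0.0231,-0.0007],[-0.0093,0.0231,-0.0007],[-0.0093,0.0231,-0.0007],[-0.0093,0.0231,-0.0007],[-0.0093,0.0231,-0.0007],[-0.0093,0.0231,-0.0007],[-0.0093,0.0231,-0.0007],[-0.0093,0.0231,-0.0007]], "grip": [1,1,1,1,1,1,1,1,1,1]}}

```text
clock: 12.98
tool_pos: [560.3, -129.3, 380.2]
tcp_rot: [-3.14, -0.001, 3.041]
contact_force: [-0.8, 0.7, -1.3]
opening: 0.533
grip_force: 46.3
```

>>> {"method": "step_arm", "body": {"twist": [[0,0,0.1745],[0,0,0.1745],[0,0,0.1745],[0,0,0.1745],[0,0,0.1745],[0,0,0.1745],[0,0,0.1745],[0,0,0.1745],[0,0,0.1745],[0,0,0.1745],[0,0,0.1745],[0,0,0.1745],[0,0,0.1745],[0,0,0.1745],[0,0,0.1745],[0,0,0.1745],[0,0,0.1745],[0,0,0.1745],[0,0,0]], "translation": [[0,0,0],[0,0,0],[0,0,0],[0,0,0],[0,0,0],[0,0,0],[0,0,0],[0,0,0],[0,0,0],[0,0,0],[0,0,0],[0,0,0],[0,0,0],[0,0,0],[0,0,0],[0,0,0],[0,0,0],[0,0,0],[0,0,0]], "grip": [1,1,1,1,1,1,1,1,1,1,1,1,1,1,1,1,1,1,1]}}

```text
clock: 15.35
tool_pos: [560.0, -130.2, 379.9]
tcp_rot: [3.141, -0.001, -0.099]
contact_force: [-0.1, -0.5, -1.6]
opening: 0.534
grip_force: 46.4
```

```bash
cat > m2.py <<'E'
from kin import *
T0=pose(); print(get_obs()['q'],T0[:3]); TC=tgt(520,-40,60,172); TE=tgt(520,-40,3,172)
rows(T0,TC,11); rows(TC,TE,4)
E
python3 m2.py
```

```text
[-0.361  0.453  1.422 -0.001  1.265  1.308] [[   0.995   -0.099    0.001  559.978]
 [  -0.099   -0.995   -0.001 -130.153]
 [   0.001    0.001   -1.     379.933]]
11 twist [0.0014, -0.0635, 0.0035] trans [0.0092, -0.0074, 0.0123]
4 twist [-0.0, -0.0, 0.0] trans [0.0092, -0.0, 0.0109]
```

>>> {"method": "step_arm", "body": {"twist": [[0.0014,-0.0635,0.0035],[0.0014,-0.0635,0.0035],[0.0014,-0.0635,0.0035],[0.0014,-0.0635,0.0035],[0.0014,-0.0635,0.0035],[0.0014,-0.0635,0.0035],[0.0014,-0.0635,0.0035],[0.0014,-0.0635,0.0035],[0.0014,-0.0635,0.0035],[0.0014,-0.0635,0.0035],[0.0014,-0.0635,0.0035],[0,0,0],[0,0,0],[0,0,0],[0,0,0],[0,0,0]], "translation": [[0.0092,-0.0074,0.0123],[0.0092,-0.0074,0.0123],[0.0092,-0.0074,0.0123],[0.0092,-0.0074,0.0123],[0.0092,-0.0074,0.0123],[0.0092,-0.0074,0.0123],[0.0092,-0.0074,0.0123],[0.0092,-0.0074,0.0123],[0.0092,-0.0074,0.0123],[0.0092,-0.0074,0.0123],[0.0092,-0.0074,0.0123],[0.0092,0,0.0109],[0.0092,0,0.0109],[0.0092,0,0.0109],[0.0092,0,0.0109],[0,0,0]], "grip": [1,1,1,1,1,1,1,1,1,1,1,1,1,1,1,1]}}

```text
clock: 17.35
tool_pos: [622.0, -55.5, 164.8]
tcp_rot: [-3.14, 0.7, -0.141]
contact_force: [-0.6, 0.4, -1.1]
opening: 0.531
grip_force: 46.6
```

```bash
cat > n.py <<'E'
from kin import *
o=get_obs(); print(o['contact_force'],o['wrist_torque'],(pose()@B)[:3])
s=cam('scene'); Z=cloud(s)
m=(Z[...,2]>2)&(Z[...,0]>490)&(Z[...,0]<570)&(Z[...,1]<0)&(Z[...,1]>-80)
cv2.imwrite('pics/sc3.png',cv2.resize(s['pixels'][120:260,220:400],None,fx=4,fy=4))
T=pose(); U=T.copy(); U[:3,3]-=0*T[:3,2]; print(T[:3])
E
python3 n.py
```

```text
[-0.592  0.368 -1.127] [-0.018 -0.446 -0.01 ] [[ -0.99   -0.141   0.002 520.075]
 [  0.141  -0.99   -0.002 -40.01 ]
 [  0.002  -0.001   1.      1.44 ]]
[[  0.758  -0.141  -0.637 622.252]
 [ -0.107  -0.99    0.091 -55.528]
 [ -0.643  -0.001  -0.766 165.568]]
```

View pics/sc3.png

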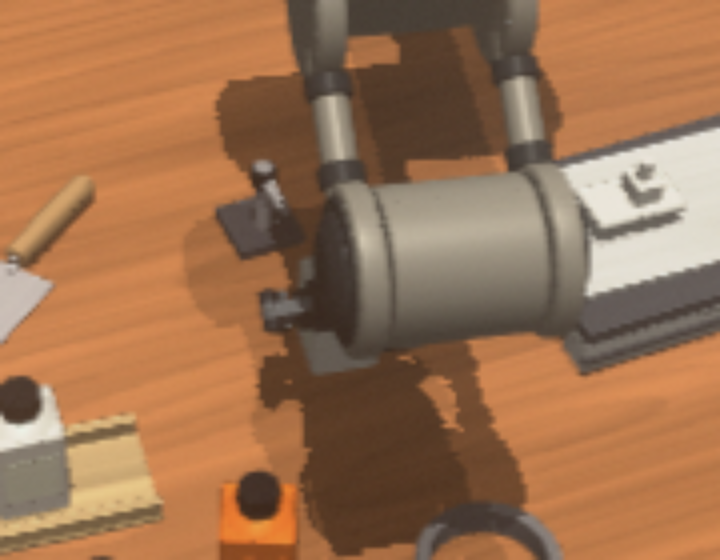

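The bottle foot is just above the desk, and the arm is clear of the bench and gauge. I'll lower it to contact, then open.

>>> {"method": "step_arm", "body": {"twist": [[0,0,0],[0,0,0],[0,0,0]], "translation": [[0.001,0,0.0012],[0.001,0,0.0012],[0,0,0]], "grip": [1,1,1]}}

```text
clock: 17.77
tool_pos: [622.5, -55.4, 163.5]
tcp_rot: [-3.141, 0.697, -0.141]
contact_force: [1.1, 0.5, 1.9]
opening: 0.534
grip_force: 46.7
```

>>> {"method": "step_arm", "body": {"twist": [[0,0,0],[0,0,0],[0,0,0],[0,0,0],[0,0,0],[0,0,0],[0,0,0],[0,0,0],[0,0,0],[0,0,0]], "translation": [[0,0,0],[0,0,0],[0,0,0],[0,0,-0.01],[0,0,-0.03],[0,0,-0.03],[0,0,-0.03],[0,0,-0.03],[0,0,0],[0,0,0]], "grip": [-1,-1,-1,-1,-1,-1,-1,-1,-1,-1]}}

```text
clock: 19.02
tool_pos: [704.6, -67.1, 261.4]
tcp_rot: [-3.14, 0.699, -0.14]
contact_force: [-0.7, 0.2, -1.2]
opening: 1.002
grip_force: 0.0
```

```bash
python3 b.py 7 bottle_a gauge_tip; cat > o.py <<'E'
from kin import *
X=np.load('w7.npz')['X']
for z0,z1 in ((66,74),(88,97)):
    m=(X[...,2]>z0)&(X[...,2]<z1)&(X[...,0]>480)&(X[...,0]<570)&(abs(X[...,1]+40)<45); P=X[m]
    print(len(P),np.median(P[:,2]),cv2.minAreaRect(P[:,:2].astype(np.float32)),P.min(0),P.max(0))
print(pose()[:3])
E
python3 o.py
```

```text
[737.  -72.5 193.9] [[-0.1 -0.6 -0.8]
 [-1.   0.1  0.1]
 [ 0.   0.8 -0.6]]
gauge_tip [297.6 275.7] 0.7 [516.9 -52.4  92.3]
1640 70.07958188018338 ((522.9386596679688, -42.43758010864258), (45.98318862915039, 45.36790084838867), 81.98063659667969) [497.588 -67.4    66.016] [547.093 -17.145  73.989]
738 92.06814568003333 ((522.3389892578125, -42.310279846191406), (25.63703155517578, 24.987794876098633), 30.023807525634766) [509.731 -55.127  88.008] [535.314 -29.636  92.978]
[[  0.757  -0.141  -0.638 704.5  ]
 [ -0.107  -0.99    0.092 -67.123]
 [ -0.644  -0.001  -0.765 261.44 ]]
```

View pics/w7.png

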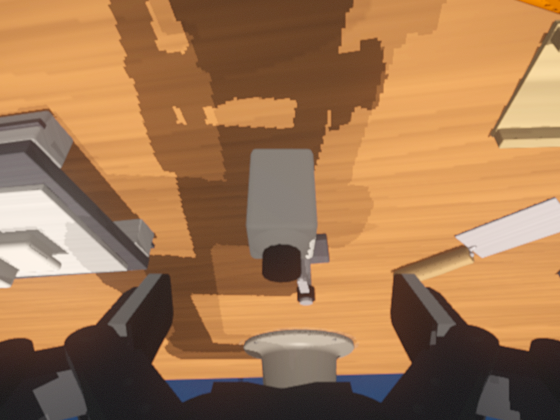

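```bash
cat > p.py <<'E'
from kin import *
T0=pose(); y=-8*d; T1=T_(D(y),[521.5,-41,335]); rows(T0,T1,9); T2=T1.copy(); T2[2,3]=212; rows(T1,T2,4)
A=expm(np.real(logm(np.linalg.inv(T0)@T1))/9); T=T0
for i in range(9): T=T@A; print(T[:3,3],(T@[0,0,173,1])[:3])
E
python3 p.py
```

```text
9 twist [-0.0002, 0.0778, -0.0001] trans [-0.0226, -0.0, 0.0002]
4 twist [0.0, -0.0, 0.0] trans [0.0, -0.0, 0.0308]
[687.277 -64.653 275.798] [587.448 -50.33  135.235]
[669.001 -62.036 288.76 ] [580.286 -49.314 140.784]
[649.783 -59.286 300.247] [572.719 -48.241 145.754]
[629.738 -56.422 310.192] [564.792 -47.118 150.115]
[608.989 -53.459 318.532] [556.553 -45.952 153.841]
[587.66  -50.417 325.219] [548.053 -44.75  156.909]
[565.881 -47.314 330.211] [539.342 -43.519 159.3  ]
[543.783 -44.169 333.478] [530.473 -42.266 161.001]
[521.5 -41.  335. ] [521.5 -41.  162. ]
```

>>> {"method": "step_arm", "body": {"twist": [[-0.0002,0.0778,-0.0001],[-0.0002,0.0778,-0.0001],[-0.0002,0.0778,-0.0001],[-0.0002,0.0778,-0.0001],[-0.0002,0.0778,-0.0001],[-0.0002,0.0778,-0.0001],[-0.0002,0.0778,-0.0001],[-0.0002,0.0778,-0.0001],[-0.0002,0.0778,-0.0001],[0,0,0],[0,0,0.0308],[0,0,0.0308],[0,0,0.0308],[0,0,0.0308],[0,0,0],[0,0,0],[0,0,0],[0,0,0],[0,0,0]], "translation": [[-0.0226,0,0.0002],[-0.0226,0,0.0002],[-0.0226,0,0.0002],[-0.0226,0,0.0002],[-0.0226,0,0.0002],[-0.0226,0,0.0002],[-0.0226,0,0.0002],[-0.0226,0,0.0002],[-0.0226,0,0.0002],[0,0,0],[0,0,0.0308],[0,0,0.0308],[0,0,0.0308],[0,0,0.0308],[0,0,0],[0,0,0],[0,0,0],[0,0,0],[0,0,0]], "grip": [-1,-1,-1,-1,-1,-1,-1,-1,-1,-1,-1,-1,-1,-1,1,1,1,1,1], "force": 45}}

```text
clock: 21.55
tool_pos: [522.4, -41.5, 214.0]
tcp_rot: [3.142, -0.005, -0.263]
contact_force: [1.3, 1.5, 6.0]
opening: 0.552
grip_force: 44.8
```

I put 0.0308 into the twist of the descent rows as well, so the tool yawed 7° too far. I'll check how the bottle sits in the grip.

>>> {"method": "step_arm", "body": {"twist": [[0,0,0],[0,0,0],[0,0,0]], "translation": [[0,0,0],[0,0,0],[0,0,0]], "grip": [1,1,1]}}

```text
clock: 21.92
tool_pos: [522.5, -41.5, 214.0]
tcp_rot: [3.142, -0.005, -0.263]
contact_force: [1.6, 1.2, 6.8]
opening: 0.549
grip_force: 44.8
```

```bash
python3 b.py 8; cat > r.py <<'E'
from kin import *
print(get_obs()['opening'],get_obs()['contact_force'],get_obs()['wrist_torque'])
T=pose();print(T[:3])
s=cam('scene');cv2.imwrite('pics/sc4.png',s['pixels'])
for n,X in (('w',np.load('w8.npz')['X']),('top',cloud(cam('top'))),('sc',cloud(s))):
  for z0,z1 in ((25,66),(66,74),(88,97)):
    m=(X[...,2]>z0)&(X[...,2]<z1)&(X[...,0]>480)&(X[...,0]<570)&(abs(X[...,1]+40)<23); P=X[m]
    if len(P)>20: print(n,z0,len(P),np.median(P[:,2]),cv2.minAreaRect(P[:,:2].astype(np.float32)))
E
python3 r.py
```

```text
[589.  -60.2 184. ] [[-0.3 -0.9 -0.3]
 [-1.   0.3  0.1]
 [ 0.   0.3 -1. ]]
0.5490920570859221 [0.622 1.202 5.809] [-0.045 -0.099  0.003]
[[  0.966  -0.26    0.005 522.454]
 [ -0.26   -0.966  -0.001 -41.526]
 [  0.005   0.     -1.    213.969]]
w 25 3596 50.97464530484538 ((523.7318115234375, -40.23637008666992), (51.107017517089844, 43.37856674194336), 81.85741424560547)
w 66 7220 70.60958552804215 ((521.712890625, -40.00420379638672), (45.988922119140625, 50.6021728515625), 89.99895477294922)
w 88 5383 92.40413145407851 ((526.712158203125, -34.665077209472656), (44.56883239746094, 22.166610717773438), 70.49629211425781)
sc 25 172 45.56132460225115 ((538.8928833007812, -45.64631652832031), (52.093833923339844, 25.22213363647461), 61.37103271484375)
sc 66 97 70.31469533497295 ((526.0873413085938, -38.7928581237793), (46.923622131347656, 45.25210189819336), 83.93073272705078)
sc 88 69 93.06425656203294 ((529.983154296875, -37.23743438720703), (41.116737365722656, 27.499582290649414), 26.49181365966797)
```

View pics/w8.png

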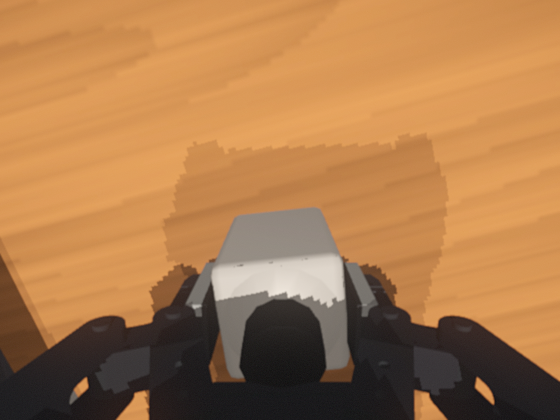

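The body's near edge runs from (215,268) to (345,258), so the bottle is still about 4.5° off the pads. I'll reopen, twist back and regrip.

>>> {"method": "step_arm", "body": {"twist": [[0,0,0],[0,0,0],[0,0,-0.04],[0,0,-0.04],[0,0,0],[0,0,0],[0,0,0],[0,0,0],[0,0,0],[0,0,0]], "translation": [[0,0,0],[0,0,0],[0,0,0],[0,0,0],[0,0,0],[0,0,0],[0,0,0],[0,0,0],[0,0,0],[0,0,0]], "grip": [-0.5,-0.5,-0.5,-0.5,1,1,1,1,1,1], "force": 45}}

```text
clock: 23.32
tool_pos: [521.8, -41.4, 212.8]
tcp_rot: [3.141, -0.002, -0.183]
contact_force: [-0.1, -0.1, 2.7]
opening: 0.535
grip_force: 45.7
```

```bash
python3 b.py 9; cat > s.py <<'E'
from kin import *
o=get_obs();print(o['opening'],o['contact_force'],o['q'],o['tcp_rot'],o['tool_pos'])
im=np.load('w9.npz')['im']; X=np.load('w9.npz')['X']
m=(X[...,2]>66)&(X[...,2]<74)&(X[...,0]>480)&(X[...,0]<570)&(abs(X[...,1]+40)<35)
# far edge of the body's top face: first top-face row per column
E=[(u,np.where(m[200:330,u])[0][0]+200) for u in range(225,340,4) if m[200:330,u].any()]
W=np.array([X[v,u] for u,v in E]); k=np.polyfit(W[:,1],W[:,0],1); print('edge angle',np.degrees(np.arctan(k[0])),'(tool yaw',np.degrees(o['tcp_rot'][2]),')',W.mean(0))
P=X[(X[...,2]>90)&(X[...,2]<94)&(X[...,0]<540)&(X[...,0]>500)];print('cap',P.min(0),P.max(0))
E
python3 s.py
```

```text
[589.5 -54.7 182.6] [[-0.2 -0.9 -0.3]
 [-1.   0.2  0. ]
 [ 0.   0.3 -1. ]]
0.5345017465756244 [0.512 0.565 2.984] [-0.226  0.573  1.758 -0.     0.808  1.529] [ 3.141 -0.002 -0.183] [521.837 -41.385 212.842]
edge angle 8.9307449821141 (tool yaw -10.494836609589255 ) [544.158 -46.437  66.618]
cap [501.303 -99.031  90.004] [539.994  13.839  94.   ]
```

```bash
cat > t.py <<'E'
from kin import *
T0=pose(); T1=T0.copy(); T1[2,3]=350; T2=T_(D(-5.5*d),[558,-363.3,350]); T3=T2.copy(); T3[2,3]=225
rows(T0,T1,4); rows(T1,T2,8); rows(T2,T3,5)
q=np.array(get_obs()['q'])
for T in (T1,T2,T3): q,c=ik(T,q); print(q,c)
E
python3 t.py
```

```text
4 twist [0.0, 0.0, -0.0] trans [0.0001, 0.0, -0.0343]
8 twist [0.0001, -0.0003, -0.0109] trans [0.0103, 0.0392, 0.0]
5 twist [-0.0, 0.0, 0.0] trans [-0.0, 0.0, 0.025]
[-0.226  0.39   1.612 -0.     1.138  1.528] 2.4010262708478252e-26
[-0.692  0.645  1.17  -0.     1.327  0.975] 1.0062436517037224e-27
[-0.692  0.765  1.305 -0.     1.071  0.975] 6.091655422976803e-28
```

>>> {"method": "step_arm", "body": {"twist": [[0,0,0],[0,0,0],[0,0,0],[0,0,0],[0,0,-0.0109],[0,0,-0.0109],[0,0,-0.0109],[0,0,-0.0109],[0,0,-0.0109],[0,0,-0.0109],[0,0,-0.0109],[0,0,-0.0109],[0,0,0],[0,0,0]], "translation": [[0,0,-0.0343],[0,0,-0.0343],[0,0,-0.0343],[0,0,-0.0343],[0.0103,0.0392,0],[0.0103,0.0392,0],[0.0103,0.0392,0],[0.0103,0.0392,0],[0.0103,0.0392,0],[0.0103,0.0392,0],[0.0103,0.0392,0],[0.0103,0.0392,0],[0,0,0],[0,0,0]], "grip": [1,1,1,1,1,1,1,1,1,1,1,1,1,1]}}

```text
clock: 25.12
tool_pos: [557.6, -363.1, 349.4]
tcp_rot: [-3.141, -0.001, -0.096]
contact_force: [0.5, -0.3, -1.5]
opening: 0.534
grip_force: 46.2
```

```bash
python3 b.py 10; cat > v.py <<'E'
from kin import *
X=np.load('w10.npz')['X']; T0=pose(); print(T0[:3],get_obs()['opening'])
for z0,z1 in ((69,79),(90,102)):
  for lo,hi in ((-310,-230),(-500,-410)):
    m=(X[...,2]>z0)&(X[...,2]<z1)&(X[...,1]>lo)&(X[...,1]<hi)&(X[...,0]>510)&(X[...,0]<600); P=X[m]
    if len(P)>20: print(z0,len(P),cv2.minAreaRect(P[:,:2].astype(np.float32)))
m=(X[...,2]>14)&(X[...,2]<18.5)&(X[...,1]>-420)&(X[...,1]<-310)
for lo,hi in ((500,545),(575,610)):
    P=X[m&(X[...,0]>lo)&(X[...,0]<hi)]; 
    if len(P)>20:
        k=np.polyfit(P[:,1]+363,P[:,0],1); print('rail',len(P),k,np.percentile(P[:,0]-k[0]*(P[:,1]+363),[2,98]))
T3=T_(D(-5.5*d),[558,-363.3,225]); rows(T0,T3,5)
E
python3 v.py
```

```text
[ 626.1 -370.5  319.1] [[-0.1 -1.  -0.3]
 [-1.   0.1  0. ]
 [ 0.   0.3 -1. ]]
[[   0.995   -0.095    0.001  557.721]
 [  -0.095   -0.995    0.    -362.677]
 [   0.001   -0.      -1.     349.75 ]] 0.5333046389131677
69 2340 ((565.014892578125, -272.9505615234375), (45.32814025878906, 45.37681198120117), 84.86053466796875)
69 2330 ((548.5677490234375, -455.513671875), (45.58422088623047, 46.274356842041016), 87.57609558105469)
90 1343 ((564.5884399414062, -272.661865234375), (25.788198471069336, 25.275928497314453), 68.4542007446289)
90 1346 ((548.4637451171875, -455.7122802734375), (25.470115661621094, 25.228816986083984), 36.110652923583984)
rail 178 [  0.102 525.189] [521.114 528.517]
rail 1344 [  0.098 594.92 ] [591.162 598.605]
5 twist [-0.0001, -0.0002, 0.0001] trans [0.0, 0.0001, 0.0249]
```

View pics/w10.png

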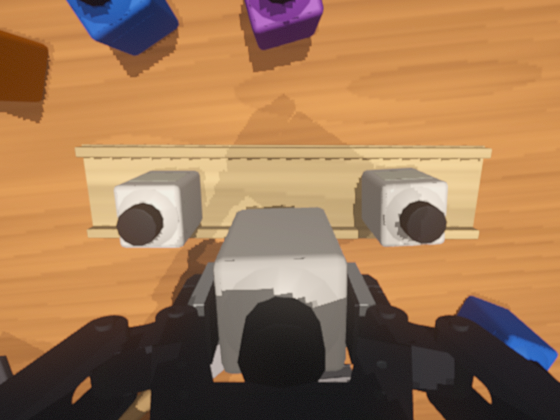

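The bottle hangs square over the gap, between the neighbours at (150,210) and (415,205). Now I descend.

>>> {"method": "step_arm", "body": {"twist": [[0,0,0],[0,0,0],[0,0,0],[0,0,0],[0,0,0],[0,0,0],[0,0,0],[0,0,0]], "translation": [[0,0.0005,0.025],[0,0,0.025],[0,0,0.025],[0,0,0.025],[0,0,0.025],[0,0,0.003],[0,0,0.003],[0,0,0]], "grip": [1,1,1,1,1,1,1,1]}}

```text
clock: 26.18
tool_pos: [558.3, -364.0, 220.4]
tcp_rot: [3.14, -0.004, -0.096]
contact_force: [0.4, -0.1, -1.4]
opening: 0.535
grip_force: 46.3
```

>>> {"method": "step_arm", "body": {"twist": [[0,0,0],[0,0,0],[0,0,0]], "translation": [[0,0,0.0015],[0,0,0.001],[0,0,0]], "grip": [1,1,1]}}

```text
clock: 26.55
tool_pos: [558.0, -364.1, 216.9]
tcp_rot: [3.141, -0.002, -0.096]
contact_force: [-0.1, 0.2, -1.5]
opening: 0.536
grip_force: 46.3
```

>>> {"method": "step_arm", "body": {"twist": [[0,0,0],[0,0,0],[0,0,0]], "translation": [[0,0,0.001],[0,0,0.0007],[0,0,0]], "grip": [1,1,1]}}

```text
clock: 26.92
tool_pos: [558.1, -364.0, 216.8]
tcp_rot: [3.14, -0.003, -0.096]
contact_force: [-3.3, 3.1, 9.3]
opening: 0.538
grip_force: 47.1
```

>>> {"method": "step_arm", "body": {"twist": [[0,0,0],[0,0,0],[0,0,0],[0,0,0],[0,0,0],[0,0,0],[0,0,0],[0,0,0],[0,0,0],[0,0,0]], "translation": [[0,0,-0.001],[0,0,0],[0,0,0],[0,0,-0.005],[0,0,-0.02],[0,0,-0.03],[0,0,-0.03],[0,0,-0.03],[0,0,-0.04],[0,0,0]], "grip": [-0.5,-0.5,-0.5,-0.5,-0.5,-0.5,-0.5,-0.5,-0.5,-0.5]}}

```text
clock: 28.18
tool_pos: [558.0, -364.1, 375.6]
tcp_rot: [3.137, -0.009, -0.096]
contact_force: [-0.0, 1.1, -0.5]
opening: 0.753
grip_force: 0.0
```

```bash
python3 b.py 11; cat > x.py <<'E'
from kin import *
X=np.load('w11.npz')['X']; T0=pose(); print(T0[:3,3],get_obs()['tcp_rot'])
for z0,z1 in ((69,79),(90,102)):
  for lo,hi in ((-310,-230),(-400,-325),(-500,-410)):
    m=(X[...,2]>z0)&(X[...,2]<z1)&(X[...,1]>lo)&(X[...,1]<hi)&(X[...,0]>510)&(X[...,0]<600); P=X[m]
    if len(P)>20: print(z0,len(P),np.median(P[:,2]),cv2.minAreaRect(P[:,:2].astype(np.float32)))
# plate fin etc. from fixed cameras
for n in ('top','scene'):
    p=cam(n); Z=cloud(p)
    for q in ('plate_fin','plate_edge','gauge_tip','bench_edge'):
        for r in landmark_of(q,p)[:2]: print(n,q,r['point'],round(r['confidence'],2),atz(p,r['point'],{'plate_fin':64,'plate_edge':43,'gauge_tip':56,'bench_edge':40}[q]))
E
python3 x.py
```

```text
[ 626.7 -371.7  345.8] [[-0.1 -1.  -0.3]
 [-1.   0.1  0. ]
 [ 0.   0.3 -1. ]]
[ 557.752 -363.959  373.039] [ 3.139 -0.005 -0.096]
69 1980 74.34849265555917 ((564.6911010742188, -272.86700439453125), (45.46314239501953, 45.76739501953125), 84.2643814086914)
69 2098 74.46539455752415 ((558.0350341796875, -365.4484558105469), (45.971031188964844, 46.56098556518555), 86.53877258300781)
69 1957 74.50873608595685 ((548.6741943359375, -455.936279296875), (46.470802307128906, 46.23735046386719), 88.05302429199219)
90 1095 96.11907235043509 ((564.4537353515625, -272.26715087890625), (25.10854721069336, 25.808637619018555), 34.28764343261719)
90 1035 96.32093750880554 ((558.2598266601562, -365.4671936035156), (24.754411697387695, 25.58900260925293), 83.53628540039062)
90 1079 96.37759705789554 ((548.554443359375, -455.866943359375), (25.909704208374023, 24.870208740234375), 40.636131286621094)
top plate_fin [138.6, 224.2] 0.79 [508.507 309.564  64.   ]
top plate_fin [380.5, 214.0] 0.69 [ 546.598 -431.452   64.   ]
top plate_edge [205.2, 225.0] 0.98 [510.226 111.263  43.   ]
top bench_edge [209.7, 222.6] 0.72 [518.215  98.074  40.   ]
top bench_edge [138.3, 223.2] 0.38 [514.435 318.824  40.   ]
scene plate_fin [420.0, 160.5] 0.6 [524.796 303.392  64.   ]
scene plate_edge [356.3, 180.3] 0.67 [514.354 114.622  43.   ]
scene gauge_tip [290.5, 175.0] 0.88 [444.57  -50.303  56.   ]
scene bench_edge [353.1, 182.0] 0.6 [514.569 105.191  40.   ]
scene bench_edge [292.1, 172.6] 0.29 [421.851 -36.078  40.   ]
```

The bottle stands in the lane, 1 mm from midway, and the neighbours have not moved. Now I'll measure the plate, gauge and bench subpixel in the first wrist picture while planning the move over the fin.

```bash
cat > y.py <<'E'
from kin import *
w=np.load('w1.npz'); im=w['im']; X=w['X']; p={'K':w['K'],'Rw':w['Rw'],'c':w['c']}
g=im.astype(float).mean(-1)
def edgecol(v,a,b,bright=True):
    r=cv2.GaussianBlur(g,(3,3),0)[v,a:b]; D_=np.diff(r); k=D_.argmax() if bright else D_.argmin(); return a+k+.5
L=[];Bn=[]
for v in range(215,262,3):
    L.append(atz(p,(edgecol(v,398,420),v),46)[:2])
L=np.array(L); 
for v in range(200,330,5):
    r=X[v,375:402,2]; k=np.where(r>36)[0]
    if len(k): Bn.append(atz(p,(375+k[0]-.5,v),40)[:2])
Bn=np.array(Bn)
for n,P in (('plate',L),('bench',Bn)):
    k=np.polyfit(P[:,0]-505,P[:,1],1); print(n,'slope deg',np.degrees(np.arctan(k[0])),'y at x505',k[1],'rms',np.std(P[:,1]-np.polyval(k,P[:,0]-505)), k[1]+k[0]*(436-505))
m=(X[...,2]>51)&(X[...,2]<66); v,u=np.where(m); s=(v>160)&(v<205)&(u>225)&(u<265)
for vv in range(165,200,4):
    uu=u[s&(v==vv)]; 
    if len(uu): print(vv,uu.min(),uu.max(),atz(p,((uu.min()+uu.max())/2,vv),57),np.median(X[vv,uu,2]))
# side edges of the plate / bench (world x limits)
for U in range(430,550,20):
    c=X[150:400,U]; 
    print(U, c[np.where(c[:,2]>37)[0][0]], [tuple(np.round(c[i],0)) for i in np.where(np.abs(np.diff(g[150:400,U]))>40)[0][:4]])
T0=pose(); T1=T_(D(np.pi/2),[510,330,340]); rows(T0,T1,17)
E
python3 y.py
```

```text
plate slope deg -0.7665325346156093 y at x505 110.7660757110221 rms 0.27094828855949277 111.68924843174801
bench slope deg 1.3132435655047665 y at x505 98.63997088152801 rms 0.396140795310431 97.05818461407127
165 240 248 [409.426 -47.862  57.   ] 58.22130219686977
169 240 248 [413.051 -47.973  57.   ] 58.28252605551927
173 241 249 [416.701 -47.177  57.   ] 58.602161955876454
177 241 249 [420.37  -47.287  57.   ] 57.7715209218382
181 241 249 [424.061 -47.398  57.   ] 58.94925142648856
185 241 249 [427.774 -47.509  57.   ] 58.678467723753045
189 241 249 [431.51  -47.622  57.   ] 58.68279891751558
193 244 247 [435.269 -47.273  57.   ] 58.407744860146124
430 [438.734 130.048  38.97 ] [(np.float64(452.0), np.float64(130.0), np.float64(44.0)), (np.float64(536.0), np.float64(138.0), np.float64(45.0)), (np.float64(425.0), np.float64(41.0), np.float64(266.0))]
450 [438.613 149.067  39.786] [(np.float64(452.0), np.float64(149.0), np.float64(43.0)), (np.float64(424.0), np.float64(42.0), np.float64(280.0)), (np.float64(424.0), np.float64(42.0), np.float64(280.0))]
470 [437.88  168.767  38.855] 
[... 272 characters left out ...]
t64(453.0), np.float64(190.0), np.float64(40.0)), (np.float64(453.0), np.float64(188.0), np.float64(43.0)), (np.float64(500.0), np.float64(176.0), np.float64(78.0)), (np.float64(576.0), np.float64(209.0), np.float64(40.0))]
510 [437.094 207.638  38.425] [(np.float64(453.0), np.float64(210.0), np.float64(39.0)), (np.float64(453.0), np.float64(207.0), np.float64(43.0)), (np.float64(573.0), np.float64(226.0), np.float64(46.0)), (np.float64(424.0), np.float64(48.0), np.float64(303.0))]
530 [436.738 225.693  40.363] [(np.float64(453.0), np.float64(228.0), np.float64(42.0)), (np.float64(573.0), np.float64(247.0), np.float64(45.0))]
17 twist [0.0001, -0.0001, -0.098] trans [0.0267, -0.0375, 0.0018]
```

>>> {"method": "step_arm", "body": {"twist": [[0,0,-0.098],[0,0,-0.098],[0,0,-0.098],[0,0,-0.098],[0,0,-0.098],[0,0,-0.098],[0,0,-0.098],[0,0,-0.098],[0,0,-0.098],[0,0,-0.098],[0,0,-0.098],[0,0,-0.098],[0,0,-0.098],[0,0,-0.098],[0,0,-0.098],[0,0,-0.098],[0,0,-0.098],[0,0,0],[0,0,0]], "translation": [[0.0267,-0.0375,0.0018],[0.0267,-0.0375,0.0018],[0.0267,-0.0375,0.0018],[0.0267,-0.0375,0.0018],[0.0267,-0.0375,0.0018],[0.0267,-0.0375,0.0018],[0.0267,-0.0375,0.0018],[0.0267,-0.0375,0.0018],[0.0267,-0.0375,0.0018],[0.0267,-0.0375,0.0018],[0.0267,-0.0375,0.0018],[0.0267,-0.0375,0.0018],[0.0267,-0.0375,0.0018],[0.0267,-0.0375,0.0018],[0.0267,-0.0375,0.0018],[0.0267,-0.0375,0.0018],[0.0267,-0.0375,0.0018],[0,0,0],[0,0,0]], "grip": [-0.5,-0.5,-0.5,-0.5,-0.5,-0.5,-0.5,-0.5,-0.5,-0.5,-0.5,-0.5,-0.5,-0.5,-0.5,-0.5,-0.5,-0.5,-0.5]}}

```text
clock: 31.1
tool_pos: [509.8, 329.8, 340.1]
tcp_rot: [3.139, 0.001, 1.57]
contact_force: [0.3, 1.0, 0.9]
opening: 0.75
grip_force: 0.0
```

```bash
python3 b.py 12 plate_fin plate; cat > z.py <<'E'
from kin import *
X=np.load('w12.npz')['X']; T0=pose(); print(T0[:3,3],get_obs()['tcp_rot'],get_obs()['q'])
m=(X[...,2]>72)&(X[...,2]<88)&(X[...,0]>480)&(X[...,0]<545)&(X[...,1]>270)&(X[...,1]<360); P=X[m]
print('fin',len(P),np.median(P[:,2]),cv2.minAreaRect(P[:,:2].astype(np.float32)),P.min(0),P.max(0))
for a,b,n in ((450,480,'plate'),(540,570,'plate')):
    m=(X[...,0]>a)&(X[...,0]<b)&(X[...,1]>260)&(X[...,1]<340)&(X[...,2]>30)&(X[...,2]<60); print('z plate',np.median(X[m][:,2]),m.sum())
E
python3 z.py
```

```text
[509.9 397.9 309.6] [[ 1.  -0.   0. ]
 [-0.  -1.  -0.3]
 [ 0.   0.3 -1. ]]
plate_fin [288.3 233.1] 0.95 [514.8 320.6  81.2]
plate [284.7 322.5] 0.81 [513.5 233.3  47.2]
[510.448 329.018 339.835] [3.139 0.001 1.568] [ 0.447  0.545  1.381 -0.002  1.213  0.45 ]
fin 1088 81.29085926199912 ((516.1427001953125, 315.99957275390625), (39.869075775146484, 11.836639404296875), 89.98602294921875) [510.22  296.065  72.277] [522.063 335.935  83.329]
z plate 46.29289933340988 3725
z plate 46.408667531995235 3894
```

```bash
cat > aa.py <<'E'
from kin import *
T0=pose(); T1=T_(D((90-.7)*d),[516.1,316,260]); T2=T1.copy(); T2[2,3]=224; rows(T0,T1,4); rows(T1,T2,3)
E
python3 aa.py
```

```text
4 twist [0.0006, 0.0002, 0.0024] trans [-0.0032, 0.0014, 0.02]
3 twist [-0.0, 0.0, 0.0] trans [0.0, -0.0, 0.012]
```

>>> {"method": "step_arm", "body": {"twist": [[0.0006,0.0002,0.0024],[0.0006,0.0002,0.0024],[0.0006,0.0002,0.0024],[0.0006,0.0002,0.0024],[0,0,0],[0,0,0],[0,0,0],[0,0,0],[0,0,0],[0,0,0],[0,0,0],[0,0,0],[0,0,0],[0,0,0],[0,0,0],[0,0,0]], "translation": [[-0.0032,0.0014,0.02],[-0.0032,0.0014,0.02],[-0.0032,0.0014,0.02],[-0.0032,0.0014,0.02],[0,0,0.012],[0,0,0.012],[0,0,0.012],[0,0,0],[0,0,0],[0,0,0],[0,0,0],[0,0,0],[0,0,0],[0,0,0],[0,0,0],[0,0,0]], "grip": [-0.5,-0.5,-0.5,-0.5,-0.5,-0.5,-0.5,-0.5,1,1,1,1,1,1,1,1], "force": 80}}

```text
clock: 33.25
tool_pos: [515.3, 317.1, 224.6]
tcp_rot: [3.141, -0.001, 1.56]
contact_force: [-1.6, 0.4, 5.6]
opening: 0.13
grip_force: 79.0
```

```bash
cat > ab.py <<'E'
from kin import *
o=get_obs(); T0=pose(); print(T0[:3],o['contact_force'],o['wrist_torque'],o['opening'],o['grip_force'])
out=np.array([.0229,-.9997,0])
T1=T0.copy(); T1[:3,3]+=130*out; T1[:3,:3]=Ro.from_euler('z',2.0*d).as_matrix()@T0[:3,:3]; rows(T0,T1,12)
E
python3 ab.py
```

```text
[[  0.01    1.      0.001 515.307]
 [  1.     -0.01    0.001 317.092]
 [  0.001   0.001  -1.    224.574]] [-1.592  0.426  5.613] [ 0.006  0.193 -0.128] 0.12995862521963894 78.95769238471985
12 twist [0.0, 0.0, -0.0029] trans [-0.0108, 0.0002, -0.0]
```

>>> {"method": "step_arm", "body": {"twist": [[0,0,-0.0029],[0,0,-0.0029],[0,0,-0.0029],[0,0,-0.0029],[0,0,-0.0029],[0,0,-0.0029],[0,0,-0.0029],[0,0,-0.0029],[0,0,-0.0029],[0,0,-0.0029],[0,0,-0.0029],[0,0,-0.0029],[0,0,0],[0,0,0]], "translation": [[-0.0108,0.0002,0],[-0.0108,0.0002,0],[-0.0108,0.0002,0],[-0.0108,0.0002,0],[-0.0108,0.0002,0],[-0.0108,0.0002,0],[-0.0108,0.0002,0],[-0.0108,0.0002,0],[-0.0108,0.0002,0],[-0.0108,0.0002,0],[-0.0108,0.0002,0],[-0.0108,0.0002,0],[0,0,0],[0,0,0]], "grip": [1,1,1,1,1,1,1,1,1,1,1,1,1,1]}}

```text
clock: 35.0
tool_pos: [518.7, 187.2, 224.6]
tcp_rot: [3.14, -0.0, 1.595]
contact_force: [-0.7, -1.1, 5.7]
opening: 0.127
grip_force: 79.1
```

```bash
cat > ac.py <<'E'
from kin import *
o=get_obs(); T0=pose(); print(T0[:3],o['contact_force'],o['opening'],o['grip_force'])
out=np.array([.0229,-.9997,0]); print('fin+205',T0[:3,3]+205*out)
p=cam('top'); im=p['pixels']; g=cv2.GaussianBlur(im.astype(float).mean(-1),(3,3),0); X=cloud(p)
for x in (470,485,500,515,530,545,560):
    # sample y profile at plane z=46 along world y through this x
    ys=np.arange(-40,30,.5); uv=[]
    for y in ys:
        c=p['R']@np.array([x,y,46])+np.ravel(p['t']); k=p['K']@c; uv.append(k[:2]/k[2])
    uv=np.array(uv,np.float32); pr=cv2.remap(g.astype(np.float32),uv[:,0],uv[:,1],cv2.INTER_LINEAR).ravel()
    dd=np.gradient(cv2.GaussianBlur(pr[:,None],(1,5),0).ravel()); print(x,'edge y',ys[dd.argmax()],dd.max(),pr[::14].astype(int))
for q in ('gauge_tip','plate_edge','gauge'):
    for r in landmark_of(q,p)[:2]: print(q,r['point'],round(r['confidence'],2),atz(p,r['point'],{'plate_edge':43,'gauge_tip':56,'gauge':0}[q]))
c=p['R']@np.array([437,-47.4,57])+np.ravel(p['t']);k=p['K']@c;k=(k/k[2])[:2];print('tip px',k)
u,v=int(k[0]),int(k[1]); print(g[v-6:v+9,u-7:u+8].astype(int)); print(np.round(X[v-6:v+9,u-7:u+8,2]).astype(int))
E
python3 ac.py
```

```text
[[ -0.024   1.      0.001 518.665]
 [  1.      0.024   0.    187.168]
 [  0.      0.001  -1.    224.562]] [-0.7   -1.081  5.668] 0.12733909077466324 79.14633393287659
fin+205 [523.359 -17.771 224.562]
470 edge y -20.5 6.154587 [112 112 114 178 215 216 216 216 217 218]
485 edge y -20.5 6.613823 [111 109 111 178 218 219 218 218 218 218]
500 edge y -20.5 6.8738327 [112 111 108 173 218 218 218 213 186 162]
515 edge y -20.5 6.5815735 [115 114 111 171 218 218 218 210 199 216]
530 edge y -20.0 6.3987274 [112 111 108 167 218 219 219 212 201 217]
545 edge y -19.5 6.1105347 [109 108 109 164 217 219 218 217 213 212]
560 edge y -18.5 5.946892 [114 114 115 163 216 219 218 218 218 218]
gauge_tip [251.8, 249.1] 0.7 [436.064 -35.136  56.   ]
plate_edge [247.0, 221.3] 0.74 [522.925 -18.1    43.   ]
gauge [255.1, 248.2] 0.61 [442.112 -42.997   0.   ]
tip px [255.821 248.802]
[[105 110 111 111 112 112 112 112 112 112 112 112 112 113 113]
 [105 110 111 110 110 110 110 110 110 109 110 111 112 112 112]
 [109 112 111 110 110 110 109 109 109 108 109 110 111 111 111]
 [112 113 112 112 112 111 110 110 110 110
[... 5081 characters left out ...]
-3
  -9223372036854775808                   54                   58
                    57                   -1                   -3
                     0                    0                    0]
 [                   3                    1                   -4
                    -1                   -4                   -2
                    -3                   58                   56
                    58                    4                   -3
                    -2                   -3                    0]]ac.py:15: RuntimeWarning: invalid value encountered in cast
  u,v=int(k[0]),int(k[1]); print(g[v-6:v+9,u-7:u+8].astype(int)); print(np.round(X[v-6:v+9,u-7:u+8,2]).astype(int))
```

>>> {"method": "step_arm", "body": {"twist": [[0,0,0],[0,0,0],[0,0,0],[0,0,0],[0,0,0]], "translation": [[-0.007,0,0],[-0.007,0,0],[-0.006,0,0],[0,0,0],[0,0,0]], "grip": [1,1,1,1,1]}}

```text
clock: 35.83
tool_pos: [519.2, 167.7, 224.6]
tcp_rot: [3.14, -0.001, 1.595]
contact_force: [0.0, 3.6, 6.1]
opening: 0.129
grip_force: 79.2
```

```bash
cat > ad.py <<'E'
from kin import *
o=get_obs(); T0=pose(); print(T0[:3,3],o['tcp_rot'],o['contact_force'])
out=np.array([.0229,-.9997])
def prof(p,g,A,Bv,z,n):
    P=np.linspace(A,Bv,n); c=np.c_[P,np.full(n,z)]@p['R'].T+np.ravel(p['t']); k=c@p['K'].T; uv=(k[:,:2]/k[:,2:]).astype(np.float32)
    return P,cv2.remap(g,uv[:,0],uv[:,1],cv2.INTER_CUBIC).ravel()
for n in ('top','scene'):
    p=cam(n); p['R']=np.array(p['R']); g=p['pixels'].astype(np.float32).mean(-1)
    R=[]
    for x in range(470,566,5):
        P,pr=prof(p,g,[x,-80],[x,0],46,321); pr=cv2.GaussianBlur(pr[:,None],(1,13),0).ravel(); 
        h=(np.percentile(pr,95)+np.percentile(pr[:160],30))/2; i=np.where(pr<h)[0][-1] if pr[-1]>h else 0; gi=np.gradient(pr).argmax()
        R.append((P[i]@out,P[gi]@out))
    R=np.array(R); e=np.median(R,0)
    t=[]
    for x in range(412,434,3):
        for z in (57.5,):
            P,pr=prof(p,g,[x,-75],[x,-20],z,221); w=pr-np.percentile(pr,60); w[w<.4*w.max()]=0
            t.append((P@out@w)/w.sum())
    print(n,'edge (half, grad)',e,R.std(0),'pointer',np.round(t,1),'remaining',np.median(t)-e)
E
python3 ad.py
```

```text
[519.155 167.667 224.585] [ 3.14  -0.001  1.595] [0.024 3.583 6.071]
top edge (half, grad) [49.85  49.194] [12.492  0.205] pointer [56.2 56.  56.  55.9 56.  56.  56.1 56.1] remaining [6.148 6.804]
scene edge (half, grad) [49.85  49.631] [20.808  0.584] pointer [55.6 55.5 54.9 54.4 54.8 54.8 55.4 55.5] remaining [5.299 5.518]
```

```bash
cat > ae.py <<'E'
from kin import *
o=get_obs(); T0=pose(); print(T0[:3,3])
out=np.array([.0229,-.9997]); p=cam('top'); p['R']=np.array(p['R']); g=p['pixels'].astype(float).mean(-1)
def px(X): c=p['R']@np.array(X)+np.ravel(p['t']);k=p['K']@c;return (k/k[2])[:2]
E=[]
y0=(T0[:2,3]+205*out)[1]
for v in range(int(px([560,y0,46])[1])+1,int(px([475,y0,46])[1])):
    u=int(round(px([520,y0,46])[0])); r=g[v]
    gp=np.median(r[u-8:u-3]); gt=np.median(r[u+4:u+8]); e=u-4-.5+((r[u-4:u+5]-gt)/(gp-gt)).sum()
    E.append(atz(p,(e,v),46)[:2]@out)
E=np.array(E); t=[]
for v in range(int(px([434,-47,57])[1]),int(px([410,-47,57])[1])):
    u=int(round(px([425,-46.5,57])[0])); r=g[v,u-6:u+7]; w=np.clip(r-np.median(np.r_[r[:3],r[-3:]]),0,None); w[w<.1*w.max()]=0
    t.append(atz(p,((w*np.arange(u-6,u+7)).sum()/w.sum(),v),57.5)[:2]@out)
print('edge',np.median(E),E.std(),len(E),'tip',np.round(t,1),'remaining',np.median(t)-np.median(E))
E
python3 ae.py
```

```text
[519.169 167.665 224.575]
edge 49.19586951533493 0.3520700682807669 26 tip [56.2 55.9 56.2 56.1 56.  55.9 56.  56. ] remaining 6.805912268043997
```

>>> {"method": "step_arm", "body": {"twist": [[0,0,0],[0,0,0],[0,0,0],[0,0,0],[0,0,0]], "translation": [[-0.003,0,0],[-0.0025,0,0],[-0.0013,0,0],[0,0,0],[0,0,0]], "grip": [1,1,1,1,1]}}

```text
clock: 36.6
tool_pos: [519.3, 161.4, 224.6]
tcp_rot: [3.14, -0.002, 1.595]
contact_force: [-0.2, 5.7, 5.9]
opening: 0.125
grip_force: 79.2
```

```bash
python3 ae.py; cat > af.py <<'E'
from kin import *
o=get_obs(); print(o['contact_force'],o['wrist_torque'],o['grip_force'],abs(o['joint_vel']).max(),o['tcp_rot'])
X=cloud(cam('scene'))
for nm,lo,hi,a,b,zt in (('b',-300,-240,530,600,88),('placed',-395,-335,530,590,88),('a',-485,-425,520,580,88),('torch',170,240,690,790,140)):
    m=(X[...,2]>zt)&(X[...,2]<170)&(X[...,1]>lo)&(X[...,1]<hi)&(X[...,0]>a)&(X[...,0]<b); print(nm,m.sum(),np.median(X[m],0) if m.any() else '')
X=cloud(cam('top'))
for y in (130,100,60,30,0,-25):
    m=(abs(X[...,1]-y)<12)&(X[...,0]>468)&(X[...,0]<490); print(y,'plate z',np.nanmedian(X[m][:,2]))
E
python3 af.py
```

```text
[519.279 161.413 224.634]
edge 55.77776712097471 0.3776772724069463 26 tip [56.2 55.8 56.1 56.1 56.  55.9 56.  56. ] remaining 0.22497810616926728
[-0.327  5.847  5.455] [ 0.924  0.15  -0.087] 79.17825937271118 0.0017279963233342891 [ 3.14  -0.002  1.595]
b 90 [ 569.367 -270.503   96.489]
placed 98 [ 562.834 -364.283   96.198]
a 96 [ 552.286 -453.915   96.842]
torch 377 [747.707 207.907 155.847]
130 plate z 362.3757593335662
100 plate z 404.9680177275027
60 plate z 44.40108415399345
30 plate z 45.67800792855337
0 plate z 44.58669047395256
-25 plate z 44.89181774177041
```

```bash
python3 -c "
from bench import *
print(sign_off())"
```

```text
the job is handed in; nothing more can be done
None
```

The bottle stands upright in the lane about 1 mm from midway with its neighbours and the torch still standing, the plate is held flat with its leading edge about 0.2 mm short of level with the pointer tip, and the job was handed in at about 37 s.

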